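# Free a microphone from a seized holder and stand it on its tail

## Robot

A 6-joint arm with a two-finger parallel gripper is mounted at the origin on the work surface. World frame = base frame: x ahead of the robot, y to its left, z up, the work surface at z = 0. Lengths are in m, angles in degrees, forces in N, time in s.
With the tool pointing down it reaches from about 0.35 to 0.875 m from the base axis. Payload 4.2 kg.
Tool frame: the origin (TCP) lies on the centre line of the jaws, within the pads' length; the fingertips stand tip_reach ahead of it and the grasp point (between the pads) is the TCP (tip_reach is the distance from the TCP to the fingertips, in m); z points along the fingers, y is the line along which they close (so a half turn about z gives the same grasp; the last joint's range is limited). The gripper opens to 87 mm and grips with 3 to 60 N. Pads are 19 mm wide; open, the fingers measure 117 mm over their backs; the gripper's body (75 mm by 190 mm) begins 51 mm behind the grasp point.
Start: joints at [78.644, 22.042, 0.453, 0, -68.411, -14.817], TCP at [0.276, 0.561, 0.206] pointing down, gripper open.
Joint ranges: [-179.83, 179.83], [-69.29, 118.12], [-61.27, 80.66], [-181.25, 117.63], [-171.15, -9.14], [-177.46, 177.46]. Speed limits (degrees/s): [159.86, 159.86, 180, 180, 180, 180].

## Interface

Orientations are given as a 3x3 rotation matrix whose columns are the frame's x, y, z axes.
In Python, from station import sense, capture, finish_job, tip_reach gives the robot as it stands.
- The arm moves only by the tool arm_command, never from a script. Its argument "deltas" is a list of rows, each a list of 7 numbers: the turn, a rotation vector about the tool's x, y, z in rad, then the shift along the tool's x, y, z in cm, then the closure, from -1 (fully open) to 1 (shut), so that 0 is half open. In form: [[rx, ry, rz, dx, dy, dz, hand], ...]. A call has 1 to 8 rows; each row is the pose to reach, as a shift and turn from the pose commanded when the call began, along the tool's axes at that moment; what a row does not reach only later rows make up. A row lasts 1/12 s, in which the tool goes at most 41.7 mm and 7.16 degrees, less where a joint would pass 70% of its speed; a pose out of reach is approached as far as the arm can. A call with a gripper value outside its range is refused whole. The fingers move at their own pace and stop on an object; the grip force is fixed at half the most. Time passes only in rows, so rows that repeat a pose let the fingers close. It gives the time, the measured TCP pose, the force, the opening and the grip force at its end, in the units of the state.
- sense(): the state, without advancing time (a new reading comes with each control period).
- capture(name): name is "side" or "top" or "wrist"; returns a dict with "pixels" (420x560x3 uint8, blue, green, red), "fovy" (degrees; the focal length in pixels is half the picture's height over the tangent of half this angle, whatever the lens; pixels are square), "cx", "cy" (the principal point, pixels), "rvec" (rotation vector, rad) and "tvec" (3), from world to camera coordinates, as OpenCV has them. Camera axes: x right, y down, z forward; pixel columns grow to the right and rows downward; lengths in m; the calibration is good to about 2 mm. A picture is of the moment at which its call begins. There is no depth.
- finish_job(): hands the job in; it is judged then, once.
The state is a dict: "time_s": time; "joints": joint angles; "joint_velocities": joint speeds; "effort": joint torques, N m; "tcp_pos": TCP position; "ee_rot": TCP orientation; "wrist_force": force on the tool from outside, world axes, zero at the start; "moment": the same for the moment, N m; "gripper_width": opening from 0.0 (shut) to 1.0 (fully open); "gripper_force": force on a finger pad.
Only numpy, scipy, OpenCV 4.12 (cv2) and the standard library are available. Lean on these libraries where they do the work, as an engineer would, in place of code of your own. Each camera call takes 0.05 s, during which the arm holds its last target. There are 200 camera calls.

## Task

The red knob of the microphone holder has seized: break it loose with a short firm counter-clockwise twist and turn it on freely until the steel keeper arm is swung open, about a quarter turn. Then draw the microphone out of its leaning sleeve and stand it upright on its tail, near the middle of the round cork and rubber pad, letting go only once it is standing there, so that it stays still. Do not tip the microphone over, and leave everything else on the bench where it is.

Things in the scene. Friction and masses are not known exactly. Their poses are not given: they have to be found in the camera images.
- keeper (a joint): Angle of red knob and the steel keeper arm fixed to it, rad. 0 (start): shut, arm across the microphone's head. Grows counter-clockwise seen from above the knob; stop at 1.45, open from 1.2 on. Seized at first: about 0.45 N m to start it, fading to nothing over the first 0.4 rad; then free (0.06 N m) and stays where left. Gripping its bar with 60 N or more suffices.
- keeper_grip (a point): Point on the spindle axis at the height to grip the knob's red bar; turns with the knob. z: up the spindle, which leans 30 degrees from vertical towards the robot; y: along the bar; x: across it. The bar is 72 mm long, 15 mm thick, from 28 mm below to 14 mm above this point. Nothing is above the knob, whose top is 227 mm above the bench.
- holder: Holder fixed to the bench: grey base plate 190 x 260 x 14 mm with an aluminium sleeve leaning 30 degrees from vertical towards the robot (the holder's -x) and, 115 mm beside it (+y), a parallel post with blue drum and red knob. Origin on the bench, mid-width, 15 mm to +x of the plate's middle; x away from the robot, z up.
- sleeve_mouth (a point): Centre of the leaning sleeve's upper rim (47 mm outside diameter, 34 mm bore, 75 mm deep). Its axes are those of the holder (z up).
- mic: Loose, top-heavy hand microphone, 0.26 to 0.42 kg, 165 mm long: dark handle 30 mm in diameter up to 98 mm, then flaring to the silver head. Origin: centre of its flat tail face, 30 mm across; z: from tail to head. Starts tail down, 75 mm deep in the sleeve with 2 mm play, leaning 30 to 35 degrees towards the robot. Draw it out along its axis. Standing, it topples if leaned 7 degrees.
- keeper_end (a point): Far end of the steel keeper arm, at its upper face, which is 29 mm below keeper_grip (along the spindle). The arm is 18 mm wide, 9 mm thick, 125 mm long from the spindle, along -y of keeper_grip's axes. As the knob opens, it swings to the side away from the robot. Under the arm's root is a fixed blue drum, 76 mm in diameter.
- mic_head (a point): Point on the microphone's axis in the middle of the silver head's straight part, 136 mm from the tail; the head is 52 mm in diameter from 118 to 150 mm, its rounded top at 165 mm. Same axes as mic. Best gripped here along the axis; once the keeper is open, at least 25 mm is free around it.
- pad: Round cork pad with a dark rubber top, fixed, 96 mm in diameter, 5 mm thick; origin at the centre of its underside on the bench. It lies to the left or to the right of the holder. The microphone is to stand here.
- spool: Bystander: black and silver solder spool, 84 mm in diameter, 68 mm tall, origin at the centre of its underside; on the other side of the holder from the pad.
- can_red: Bystander: white spray can with a red band, 52 mm in diameter, 157 mm tall, behind the holder. Origin at the centre of its underside.
- can_purple: Bystander: white spray can with a purple band, 52 mm in diameter, 157 mm tall, behind the holder. Origin at the centre of its underside.
- meter: Bystander: yellow multimeter lying flat, 190 x 90 x 42 mm, behind the holder. Origin at the centre of its underside.
- flux_jar: Bystander: amber jar, 56 mm in diameter, 50 mm tall, behind the holder. Origin at the centre of its underside.
- pliers: Bystander: orange-handled pliers lying flat near the robot, 170 mm long, 16 mm high. Origin near the pivot, on the bench.
- screwdriver: Bystander: screwdriver lying flat near the robot, 180 mm long. Origin under its middle.
Not all that is in view belongs to the job. Of the things that look like the pad, the middle-sized one is meant.

How it is judged (in metres and radians):
On the way, in this order (a step that is already met when the one before it is completed fails the run):
1. the knob has been broken loose and turned until the keeper arm is open (joint keeper above 1.2 rad) (value of joint keeper above 1.2 rad), for 0.1 s.
2. the microphone is drawn out of the sleeve, its tail above the sleeve's mouth (height (world z) of mic above 0.1 m and z of mic in the frame of sleeve_mouth above 0 m), for 0.1 s.
3. still held by the fingers, it stands upright with its tail on the pad, within 30 mm of the pad's centre (contact force between mic and pad above 0.3 N and contact force between the fingers and mic above 0.3 N and angle between mic's own z axis and vertical below 0.12 rad and horizontal distance between mic and pad below 0.03 m), for 0.05 s.
At the end, for the whole second after the job is handed in: The microphone stands upright (within 0.05 rad), tail flat on the pad and within 30 mm of its centre, released and still; the keeper arm is open (knob beyond 1.2 rad) (value of joint keeper above 1.2 rad and angle between mic's own z axis and vertical below 0.05 rad and horizontal distance between mic and pad below 0.03 m and z of mic in the frame of pad between 0.002 and 0.009 m and linear speed of mic below 0.01 m/s and angular speed of mic below 0.1 rad/s); the robot touches nothing.
It fails at once if the microphone is tipped over (more than 60 degrees from upright) (angle between mic's own z axis and vertical above 1.05 rad).
It fails at once if a bystander is pushed more than 30 mm away or knocked over (distance of any of spool, can_red, can_purple, meter, flux_jar, pliers, screwdriver from where it was at the start of the episode above 0.03 m or angle between any of spool, can_red, can_purple, meter, flux_jar, pliers, screwdriver's own z axis and vertical above 0.6 rad).
It also fails if it takes over 66 s, if anything falls off the work surface, if the arm or the gripper's body presses on something with over 40 N, if the wrist force passes 120 N, or if a joint passes its speed limit or range.

## Working session

There is one attempt and no reset: what is moved stays moved. The work goes in short steps, Python scripts to look and compute and a tool call to move; the robot and the scene stay as the last step left them, time stands still between calls to the robot, and variables do not carry over. Pictures are saved under pics/ and viewed, at most 10 in all, crops included, and the job is handed in when it is done.

Besides the shell and the picture viewer there is one more tool, called after ">>>" in YAML: its name, and indented under it one key for each argument. arm_command: Moves the arm, as the interface text tells. Its arguments: {"type":"object","properties":{"deltas":{"type":"array"}},"required":["deltas"]}

```bash
mkdir -p pics; ls
cat > h.py <<'E'
import numpy as np, cv2
from scipy.spatial.transform import Rotation as Rn
from station import sense, capture, finish_job, tip_reach
def cam(n):
    c=capture(n); R=cv2.Rodrigues(np.array(c['rvec'],float))[0]; t=np.array(c['tvec'],float).ravel()
    h=c['pixels'].shape[0]; c['f']=h/2/np.tan(np.radians(c['fovy'])/2); c['R']=R; c['t']=t; c['C']=-R.T@t
    return c
def ray(c,u,v):
    d=c['R'].T@np.array([(u-c['cx'])/c['f'],(v-c['cy'])/c['f'],1]); return d/np.linalg.norm(d)
def onz(c,u,v,z):
    d=ray(c,u,v); return c['C']+d*(z-c['C'][2])/d[2]
def tri(c1,p1,c2,p2):
    d1,d2=ray(c1,*p1),ray(c2,*p2); s=np.linalg.lstsq(np.c_[d1,-d2],c2['C']-c1['C'],rcond=None)[0]
    a,b=c1['C']+s[0]*d1,c2['C']+s[1]*d2; return (a+b)/2,np.linalg.norm(a-b)
def proj(c,P):
    q=c['R']@np.array(P,float)+c['t']; return np.array([c['cx'],c['cy']])+c['f']*q[:2]/q[2]
def delta(p,R):
    s=sense(); R0=np.array(s['ee_rot']); return Rn.from_matrix(R0.T@R).as_rotvec(), R0.T@(np.array(p)-np.array(s['tcp_pos']))*100
E
python3 - <<'E'
from h import *
np.set_printoptions(precision=4,suppress=True)
print(tip_reach, sense())
for n in ['side','top']:
    c=cam(n); cv2.imwrite(f'pics/{n}0.png',c['pixels']); print(n,c['fovy'],c['C'],c['R'][2])
E
```

```text
pics
0.019 {'time_s': 0.0, 'joints': array([ 78.6451,  22.0922,   0.3794,  -0.0307, -68.4098, -14.8175]), 'joint_velocities': array([-0.0384, -0.0237,  0.037 ,  0.0161, -0.0413, -0.1148]), 'effort': array([  0.    , -39.0667,  18.7401,   4.2199,   0.0108,  -0.0002]), 'tcp_pos': array([0.2754, 0.5604, 0.2049]), 'ee_rot': array([[ 0.8974, -0.4412, -0.0009],
       [-0.4412, -0.8974, -0.002 ],
       [ 0.0001,  0.0022, -1.    ]]), 'wrist_force': array([ 0.3304, -0.977 ,  0.1509]), 'moment': array([-0.0116,  0.0652,  0.0045]), 'gripper_force': 0.0, 'gripper_width': 1.004687782125483}
side 44.47069426855085 [-0.002  -0.7751  1.0789] [ 0.4166  0.6252 -0.66  ]
top 50.68574322994193 [0.4779 0.1037 1.5336] [ 0.0794 -0.0196 -0.9967]
```

View pics/side0.png

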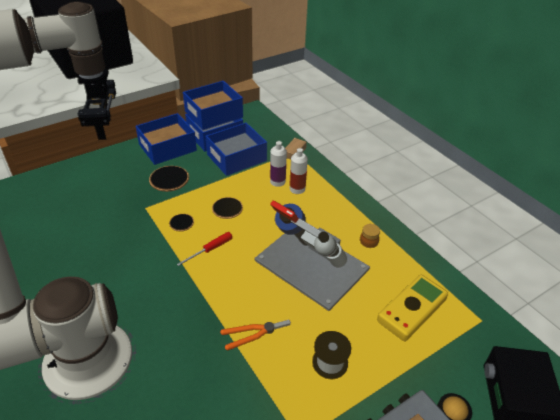

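View pics/top0.png

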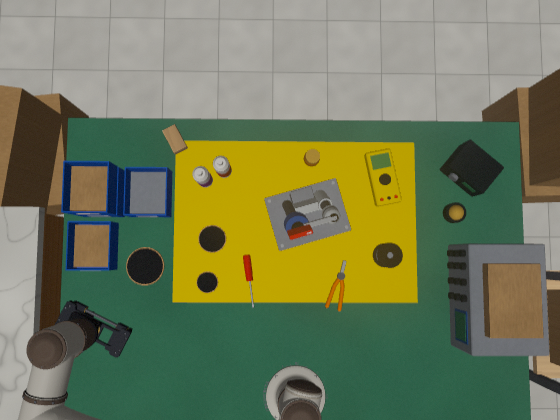

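Candidates for the pad in the top view are (145,266) large, (212,239) middle and (207,282) small. I choose the middle one, at (212,239) top and (227,208) side. The holder plate is at (308,214) top, with the red bar at about (300,232) and the silver mic head at about (331,216).

Run:
```python
from h import *
np.set_printoptions(precision=4,suppress=True)
t=cam('top'); s=cam('side')
def comps(c,m,box,amin=20):
    x0,y0,x1,y1=box; k=np.zeros_like(m); k[y0:y1,x0:x1]=m[y0:y1,x0:x1]
    n,l,st,ce=cv2.connectedComponentsWithStats(k.astype(np.uint8)); return [(ce[i].round(2),st[i],(l==i)) for i in range(1,n) if st[i][4]>=amin]
for c,nm,box in [(t,'top',(120,220,235,300)),(s,'side',(140,160,250,235))]:
    v=cv2.cvtColor(c['pixels'],cv2.COLOR_BGR2HSV)
    for ce,st,l in comps(c,(v[...,2]<60),box): 
        (p,ax,a)=cv2.fitEllipse(cv2.findContours(l.astype(np.uint8),0,2)[0][0]); print(nm,'pad',ce,st,ax,onz(c,*ce,.005))
# plate, red
for c,nm,box in [(t,'top',(255,170,360,260)),(s,'side',(250,190,375,310))]:
    v=cv2.cvtColor(c['pixels'],cv2.COLOR_BGR2HSV).astype(int)
    red=((v[...,0]<8)|(v[...,0]>172))&(v[...,1]>140)&(v[...,2]>70)
    for ce,st,l in comps(c,red,box): 
        print(nm,'red',ce,st,cv2.minAreaRect(np.argwhere(l)[:,::-1].astype(np.float32)),onz(c,*ce,.215))
    ny=~((v[...,0]>18)&(v[...,0]<34)&(v[...,1]>130))
    for ce,st,l in comps(c,ny,box,800):
        r=cv2.minAreaRect(np.argwhere(l)[:,::-1].astype(np.float32)); print(nm,'plate',r)
        for p in cv2.boxPoints(r): print('  ',p,onz(c,*p,.014))
a=cv2.resize(t['pixels'][170:260,250:370],None,fx=4,fy=4,interpolation=cv2.INTER_CUBIC)
b=cv2.resize(s['pixels'][180:270,255:375],None,fx=4,fy=4,interpolation=cv2.INTER_CUBIC)
d=cv2.resize(t['pixels'][210:300,120:260],None,fx=2,fy=2)
o=np.zeros((580,480,3),np.uint8);o=np.zeros((540,800,3),np.uint8)
cv2.imwrite('pics/z.png',cv2.resize(np.hstack([a,b]),(800,300)))
```

```text
top pad [211.72 238.49] [200 227  25  24 487] (23.74466323852539, 24.72102928161621) [0.5268 0.2856 0.005 ]
top pad [144.46 265.88] [127 249  36  35 957] (33.572505950927734, 34.59636688232422) [0.4322 0.5129 0.005 ]
top pad [206.75 281.94] [197 273  20  19 296] (18.18726348876953, 19.1256046295166) [0.3787 0.3002 0.005 ]
side pad [168.57 177.  ] [151 166  36  23 635] (21.473974227905273, 35.36039733886719) [0.4319 0.5181 0.005 ]
side pad [226.99 206.71] [214 198  27  18 394] (17.4125919342041, 26.9263858795166) [0.5256 0.2886 0.005 ]
side pad [181.02 221.52] [170 214  23  15 254] (14.25861930847168, 21.263322830200195) [0.3768 0.3029 0.005 ]
top red [300.03 234.34] [289 228  24  12  94] ((300.90771484375, 234.2384796142578), (5.047771453857422, 23.741165161132812), 70.55996704101562) [ 0.5339 -0.0015  0.215 ]
top plate ((307.28302001953125, 213.9905548095703), (54.806861877441406, 74.99885559082031), 74.05460357666016)
   [263.6981 197.9434] [0.6673 0.108  0.014 ]
   [335.8113 177.3396] [ 0.7412 -0.142   0.014 ]
   [350.8679 230.0377] [ 0.5583 -0.1928  0.014 ]
   [278.7547 250.6415] [0.4863 0.0553 0.014 ]
side red [284.19 210.58] [271 201  27  21 182] ((284.35296630859375, 210.41177368164062), (30.526750564575195, 8.231932640075684), 30.963756561279297) [ 0.5361 -0.0064  0.215 ]
side plate ((303.5834045410156, 254.89639282226562), (118.35276794433594, 69.48403930664062), 38.8298225402832)
   [235.7007 244.8567] [0.4646 0.1251 0.014 ]
   [279.2679 190.7278] [0.6995 0.2588 0.014 ]
   [371.4661 264.9361] [ 0.7438 -0.1376  0.014 ]
   [327.8989 319.065 ] [ 0.5343 -0.2161  0.014 ]
```

View pics/z.png

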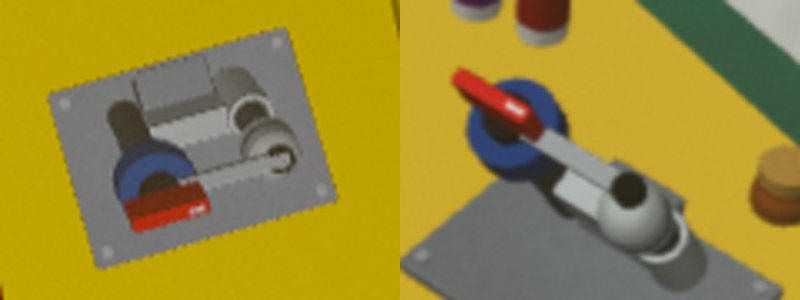

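```bash
cat >> h.py <<'E'
np.set_printoptions(precision=4,suppress=True)
def frame(yaw,tilt=30,turn=0):  # tool z = -axis leaning 'tilt' toward -x of yaw; tool y=-across; turn CCW about axis (deg)
    Rg=Rn.from_euler('z',yaw,degrees=True)*Rn.from_euler('y',-tilt,degrees=True)*Rn.from_euler('z',turn,degrees=True)
    return Rg.as_matrix()@np.array([[0,-1,0],[-1,0,0],[0,0,-1.]]), Rg.as_matrix()
E
python3 - <<'E'
from h import *
R,G=frame(16.3); g=np.array([.542,-.004,.211]); print(R); print(g+.15*G[:,2]); print(delta(g+.15*G[:,2],R))
E
```

```text
[[ 0.2807 -0.8312  0.4799]
 [-0.9598 -0.2431  0.1403]
 [ 0.     -0.5    -0.866 ]]
[ 0.47   -0.0251  0.3409]
(array([0.4942, 0.2163, 0.8102]), array([ 43.2933,  43.9918, -13.4865]))
```

>>> arm_command:
  deltas:
    - [0.494,0.216,0.81,43.3,44.0,-13.5,-1]
    - [0.494,0.216,0.81,43.3,44.0,-13.5,-1]
    - [0.494,0.216,0.81,43.3,44.0,-13.5,-1]
    - [0.494,0.216,0.81,43.3,44.0,-13.5,-1]
    - [0.494,0.216,0.81,43.3,44.0,-13.5,-1]
    - [0.494,0.216,0.81,43.3,44.0,-13.5,-1]
    - [0.494,0.216,0.81,43.3,44.0,-13.5,-1]
    - [0.494,0.216,0.81,43.3,44.0,-13.5,-1]

```text
time_s: 0.87
tcp_pos: [0.3778, 0.2493, 0.277]
ee_rot: [[0.278, -0.831, 0.482], [-0.961, -0.239, 0.142], [-0.002, -0.503, -0.864]]
wrist_force: [0.8, 0.1, 0.6]
gripper_width: 1.002
gripper_force: 0.0
```

Run:
```python
from h import *
R,G=frame(16.3); g=np.array([.542,-.004,.211]); print(delta(g+.15*G[:,2],R),sense()['joints'])
```

```text
(array([-0.0031,  0.0005, -0.0035]), array([28.9002, -4.3119, -4.9535])) [ 68.0914 -13.5121 -46.772   35.5564 -42.7436 -75.571 ]
```

>>> arm_command:
  deltas:
    - [0,0,0,28.9,-4.3,-5.0,-1]
    - [0,0,0,28.9,-4.3,-5.0,-1]
    - [0,0,0,28.9,-4.3,-5.0,-1]
    - [0,0,0,28.9,-4.3,-5.0,-1]
    - [0,0,0,28.9,-4.3,-5.0,-1]
    - [0,0,0,28.9,-4.3,-5.0,-1]
    - [0,0,0,28.9,-4.3,-5.0,-1]
    - [0,0,0,28.9,-4.3,-5.0,-1]

```text
time_s: 1.53
tcp_pos: [0.4721, -0.0248, 0.3435]
ee_rot: [[0.278, -0.83, 0.483], [-0.96, -0.24, 0.141], [-0.001, -0.503, -0.864]]
wrist_force: [0.7, -0.1, 0.6]
gripper_width: 1.0
gripper_force: 0.0
```

Run:
```python
from h import *
c=cam('wrist'); print(sense()['joints'],sense()['tcp_pos']); cv2.imwrite('pics/w1.png',c['pixels']); print(c['fovy'],c['C'],c['R'][2])
R,G=frame(16.3); print(proj(c,[.542,-.004,.211]))
```

```text
[ 16.7966 -13.2817 -25.3896   0.4931 -47.6515  -1.0238] [ 0.4733 -0.0262  0.3443]
64.2374471214743 [ 0.4062 -0.1221  0.4989] [ 0.3862  0.4031 -0.8297]
[282.0929 188.2183]
```

View pics/w1.png

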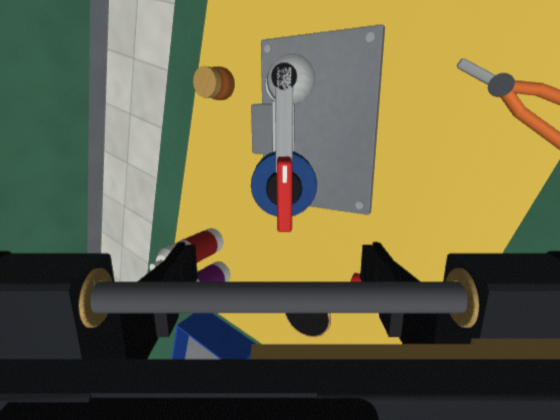

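Run:
```python
from h import *
c=cam('wrist'); v=cv2.cvtColor(c['pixels'],cv2.COLOR_BGR2HSV).astype(int)
red=(((v[...,0]<8)|(v[...,0]>172))&(v[...,1]>120)&(v[...,2]>60)); red[:140]=0;red[238:]=0;red[:,:255]=0;red[:,320:]=0
red=cv2.morphologyEx(red.astype(np.uint8),cv2.MORPH_CLOSE,np.ones((5,5)))
for r in range(152,236,6):
    x=np.where(red[r])[0]
    if len(x): print(r,x.min(),x.max(),end='; ')
ys=np.where(red.any(1))[0]; r=cv2.minAreaRect(np.argwhere(red)[:,::-1].astype(np.float32)); print(ys.min(),ys.max(),r)
R,G=frame(16.3)
for g in [[.542,-.004,.211]]:
    for y in (-.036,.036):
        for z in (.014,-.028): print(y,z,[proj(c,np.array(g)+G@[x,y,z]) for x in(-.0075,.0075)])
o=np.array([.6277,-.0387,0]);hx,hy=G[:,0]/.866*[1,1,0],G[:,1]
for px in ((285,157),(285,231)):
    p=onz(c,*px,.223); print(p,(p-o)@hx,(p-o)@hy)
```

```text
164 279 292; 170 278 292; 176 278 293; 182 278 293; 188 278 293; 194 278 293; 200 278 293; 206 278 292; 212 279 292; 218 279 292; 224 279 292; 230 279 291; 159 233 ((285.5, 196.0), (74.0, 15.0), 90.0)
-0.036 0.014 [array([291.2867, 156.1844]), array([275.4196, 156.2494])]
-0.036 -0.028 [array([289.9875, 151.1364]), array([275.9162, 151.1952])]
0.036 0.014 [array([290.8532, 228.1052]), array([275.926 , 228.1499])]
0.036 -0.028 [array([289.6692, 215.6144]), array([276.3421, 215.6569])]
[ 0.5436 -0.0404  0.223 ] -0.0812331901118079 0.02200531226399561
[0.5227 0.0308 0.223 ] -0.08130553833774279 0.09614204400308476
```

Run:
```python
from h import *
R,G=frame(16.3); g=np.array([.5395,-.001,.211]); print(delta(g+.04*G[:,2],R),delta(g,R))
```

```text
(array([-0.0027, -0.0018, -0.0062]), array([-0.4413,  0.489 , 10.9948])) (array([-0.0027, -0.0018, -0.0062]), array([-0.4484,  0.4998, 14.9948]))
```

>>> arm_command:
  deltas:
    - [-0.003,-0.002,-0.006,-0.45,0.5,3,-1]
    - [-0.003,-0.002,-0.006,-0.45,0.5,6,-1]
    - [-0.003,-0.002,-0.006,-0.45,0.5,9,-1]
    - [-0.003,-0.002,-0.006,-0.45,0.5,11,-1]
    - [-0.003,-0.002,-0.006,-0.45,0.5,11,-1]
    - [-0.003,-0.002,-0.006,-0.45,0.5,11,-1]

```text
time_s: 2.13
tcp_pos: [0.5178, -0.0029, 0.2428]
ee_rot: [[0.288, -0.832, 0.474], [-0.958, -0.251, 0.142], [0.0, -0.495, -0.869]]
wrist_force: [-0.4, 0.2, 0.5]
gripper_width: 1.001
gripper_force: 0.0
```

Run:
```python
from h import *
R,G=frame(16.3); g=np.array([.5395,-.001,.211]); print(delta(g,R),sense()['wrist_force'])
c=cam('wrist'); cv2.imwrite('pics/w2.png',c['pixels'])
```

```text
(array([0.0057, 0.0037, 0.007 ]), array([ 0.4376, -0.2741,  3.8218])) [-0.4071  0.2287  0.5028]
```

View pics/w2.png

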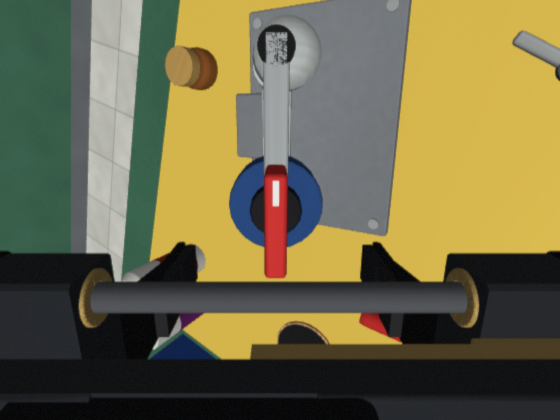

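>>> arm_command:
  deltas:
    - [0,0,0,0.3,-0.27,1,-1]
    - [0.003,0.002,0.003,0.3,-0.27,2.4,-1]
    - [0.003,0.002,0.003,0.3,-0.27,3.8,-1]
    - [0.003,0.002,0.003,0.3,-0.27,3.8,-1]
    - [0.003,0.002,0.003,0.3,-0.27,3.8,1]
    - [0.003,0.002,0.003,0.3,-0.27,3.8,1]
    - [0.003,0.002,0.003,0.3,-0.27,3.8,1]
    - [0.003,0.002,0.003,0.3,-0.27,3.8,1]

```text
time_s: 2.85
tcp_pos: [0.54, -0.0002, 0.2136]
ee_rot: [[0.284, -0.829, 0.482], [-0.959, -0.245, 0.142], [0.0, -0.502, -0.865]]
wrist_force: [-0.3, -0.3, 0.2]
gripper_width: 0.782
gripper_force: 0.0
```

>>> arm_command:
  deltas:
    - [0,0,0,0,0,0,1]
    - [0,0,0,0,0,0,1]
    - [0,0,0,0,0,0,1]
    - [0,0,0,0,0,0,1]

```text
time_s: 3.18
tcp_pos: [0.5398, -0.0002, 0.2125]
ee_rot: [[0.283, -0.83, 0.48], [-0.959, -0.246, 0.142], [0.0, -0.501, -0.866]]
wrist_force: [0.2, -0.5, -0.7]
gripper_width: 0.48
gripper_force: 0.0
```

Run:
```python
from h import *
R,G=frame(16.3); g=np.array([.5395,-.001,.211]); print(delta(g,R)); print(sense())
```

```text
(array([-0.0008,  0.0013,  0.0027]), array([0.0655, 0.1185, 0.1067]))
{'time_s': 3.1833, 'joints': array([ 17.5319,   0.1646, -33.9043,   1.2439, -25.8959,  -2.0327]), 'joint_velocities': array([ 0.1081,  0.1622, -0.0453,  0.0752,  0.1988, -0.0137]), 'effort': array([ -0.0022, -18.0591,  17.8466,   3.776 ,   1.0779,   0.0383]), 'tcp_pos': array([ 0.5398, -0.0002,  0.2125]), 'ee_rot': array([[ 0.2835, -0.8301,  0.4802],
       [-0.959 , -0.2455,  0.1418],
       [ 0.0002, -0.5007, -0.8656]]), 'wrist_force': array([ 0.1719, -0.4802, -0.656 ]), 'moment': array([-0.2386,  0.9871, -0.0149]), 'gripper_force': 0.0, 'gripper_width': 0.47978932477529623}
```

>>> arm_command:
  deltas:
    - [0,0,0,0,0,0,1]
    - [0,0,0,0,0,0,1]
    - [0,0,0,0,0,0,1]
    - [0,0,0,0,0,0,1]
    - [0,0,0,0,0,0,1]
    - [0,0,0,0,0,0,1]
    - [0,0,0,0,0,0,1]

```text
time_s: 3.77
tcp_pos: [0.5398, -0.0002, 0.2123]
ee_rot: [[0.283, -0.83, 0.48], [-0.959, -0.246, 0.142], [0.0, -0.5, -0.866]]
wrist_force: [0.0, 0.5, -1.0]
gripper_width: 0.02
gripper_force: 0.0
```

Run:
```python
from h import *
t=cam('side'); w=cam('wrist')
a=cv2.resize(t['pixels'][120:300,180:400],(550,450),interpolation=cv2.INTER_CUBIC)
cv2.imwrite('pics/m1.png',np.hstack([a,cv2.resize(w['pixels'][100:420,180:380],(250,400))[:,:].copy() if 0 else cv2.resize(w['pixels'][60:420,180:380],(250,450))])); print(sense()['gripper_width'],sense()['gripper_force'])
```

```text
0.007041520804576668 0.0
```

View pics/m1.png

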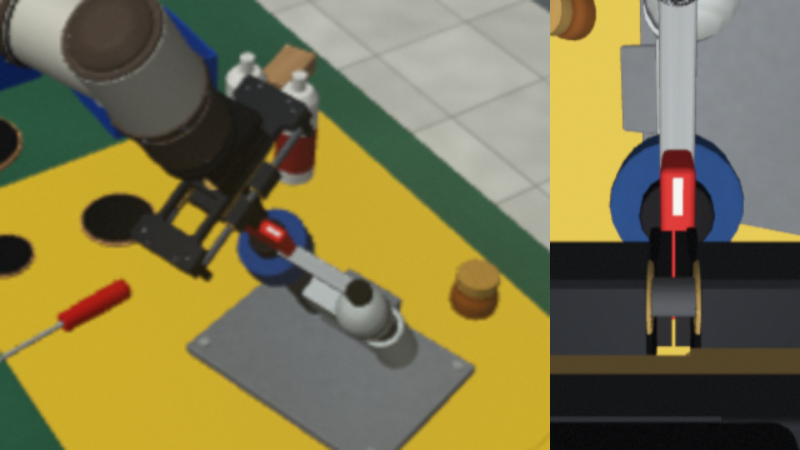

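Run:
```python
from h import *
s=sense(); p=np.array(s['tcp_pos']); R=np.array(s['ee_rot']); _,G=frame(16.3)
for n in ('wrist','side','top'):
    c=cam(n); print(n,'tcp',proj(c,p),'tip',proj(c,p+.019*R[:,2]),'bar top ends',[proj(c,np.array([.5395,-.001,.211])+G@[0,y,.014]).round(1) for y in(-.036,.036)],'armend',proj(c,np.array([.5395,-.001,.211])+G@[0,-.125,-.029]))
    if n!='wrist': x,y,w,h=(230,160,120,90) if n=='side' else (250,170,120,90); i=cv2.resize(c['pixels'][y:y+h,x:x+w],(400,300),interpolation=cv2.INTER_CUBIC)
    else: x,y,w,h=200,120,160,160; i=cv2.resize(c['pixels'][y:y+h,x:x+w],(400,300))
    cv2.imwrite(f'pics/_{n}.png',i)
a=[cv2.imread(f'pics/_{n}.png') for n in('wrist','side','top')]
cv2.imwrite('pics/m2.png',np.vstack([np.hstack(a[:2]),np.hstack([a[2],a[2]*0])]))
```

```text
wrist tcp [278.6379 245.6415] tip [278.6121 234.0322] bar top ends [array([281. , 188.9]), array([280.4, 312. ])] armend [281.2454  16.356 ]
side tcp [284.0461 209.4063] tip [286.2845 212.3059] bar top ends [array([293.7, 214.5]), array([271.5, 201.4])] armend [326.9881 237.9671]
top tcp [299.5375 232.4062] tip [298.2216 229.6392] bar top ends [array([312.4, 231.3]), array([289.1, 238. ])] armend [336.9536 217.1165]
```

View pics/m2.png

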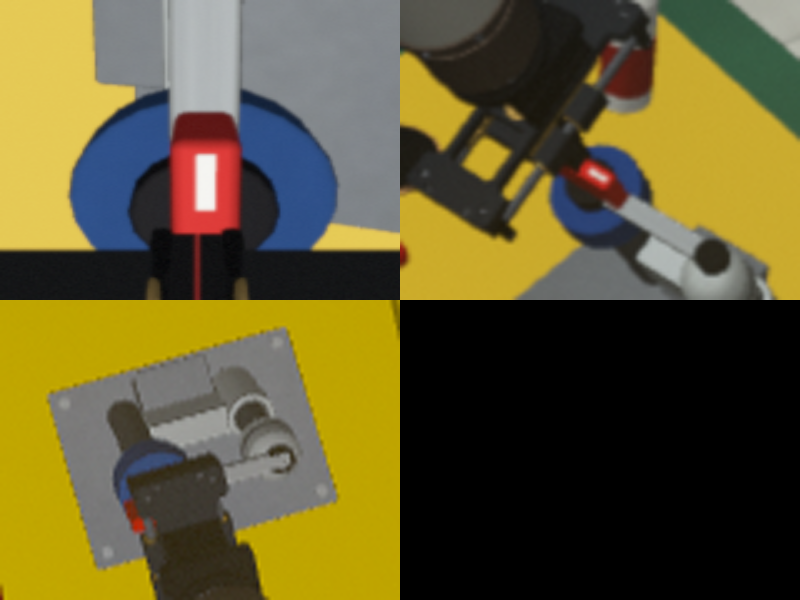

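>>> arm_command:
  deltas:
    - [0,0,0,0,0,0,-0.2]
    - [0,0,0,0,0,0,-0.2]
    - [0,0,0,0,0,0,-0.2]
    - [0,0,0,0,0,0,-0.2]
    - [0,0,0,0,0,0,-0.2]
    - [0,0,0,0,0,0,-0.2]
    - [0,0,0,0,0,0,-0.2]
    - [0,0,0,0,0,0,-0.2]

```text
time_s: 4.68
tcp_pos: [0.5398, -0.0002, 0.2124]
ee_rot: [[0.284, -0.83, 0.48], [-0.959, -0.246, 0.142], [0.0, -0.5, -0.866]]
wrist_force: [0.3, 1.0, -0.5]
gripper_width: 0.524
gripper_force: 0.0
```

>>> arm_command:
  deltas:
    - [0,0,0,0,0,0.5,-0.2]
    - [0,0,0,0,0,1.0,-0.2]
    - [0,0,0,0,0,1.5,-0.2]
    - [0,0,0,0,0,1.5,-0.2]

```text
time_s: 5.02
tcp_pos: [0.5467, 0.0019, 0.1977]
ee_rot: [[0.283, -0.832, 0.478], [-0.959, -0.246, 0.141], [0.0, -0.498, -0.867]]
wrist_force: [-0.8, -0.6, -0.1]
gripper_width: 0.593
gripper_force: 0.0
```

Run:
```python
from h import *
w=cam('wrist'); s=sense(); print(s['gripper_width'],s['wrist_force'],s['tcp_pos']); cv2.imwrite('pics/w3.png',w['pixels'])
p=np.array(s['tcp_pos']); R=np.array(s['ee_rot'])
for a in(0,.019): print(proj(w,p+a*R[:,2]),[proj(w,p+R@[0,y,a]) for y in(-.026,.026)])
```

```text
0.5995665622807865 [-0.3638  0.5243  0.6965] [0.5468 0.0019 0.1982]
[278.1312 245.8788] [array([233.1125, 245.9009]), array([323.1424, 245.8567])]
[278.1336 234.2267] [array([237.   , 234.246]), array([319.2609, 234.2074])]
```

View pics/w3.png

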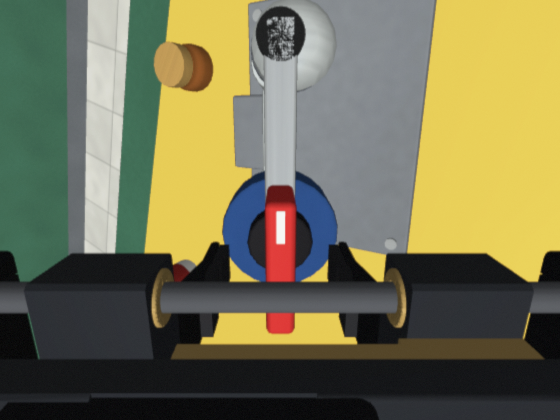

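Run:
```python
from h import *
c=cam('wrist'); v=cv2.cvtColor(c['pixels'],cv2.COLOR_BGR2HSV).astype(int)
red=((v[...,0]<8)|(v[...,0]>172))&(v[...,1]>120)
for r in list(range(182,212,2))+list(range(314,338,2)):
    x=np.where(red[r,250:310])[0]+250
    print(r,(x.min(),x.max(),v[r,288,2]) if len(x) else None,end='; ')
K=np.array([[c['f'],0,c['cx']],[0,c['f'],c['cy']],[0,0,1]])
for near in (200,204):
    ip=np.array([[267,near],[294.5,near],[294.5,332],[267,332]],float)
    op=np.array([[.0075,-.036,0],[-.0075,-.036,0],[-.0075,.036,0],[.0075,.036,0]])
    for ok in [cv2.solvePnP(op,ip,K,None)]:
        R=c['R'].T@cv2.Rodrigues(ok[1])[0]; print('\ntop centre',c['R'].T@(ok[2].ravel()-c['t']),'spindle',R[:,2],'bar',R[:,1])
s=sense();print(s['tcp_pos'], c['C'])
```

```text
182 None; 184 None; 186 (np.int64(272), np.int64(289), np.int64(99)); 188 (np.int64(269), np.int64(291), np.int64(94)); 190 (np.int64(269), np.int64(292), np.int64(95)); 192 (np.int64(268), np.int64(293), np.int64(95)); 194 (np.int64(268), np.int64(293), np.int64(96)); 196 (np.int64(268), np.int64(294), np.int64(96)); 198 (np.int64(267), np.int64(294), np.int64(97)); 200 (np.int64(267), np.int64(294), np.int64(97)); 202 (np.int64(266), np.int64(294), np.int64(126)); 204 (np.int64(266), np.int64(295), np.int64(167)); 206 (np.int64(266), np.int64(295), np.int64(195)); 208 (np.int64(266), np.int64(296), np.int64(219)); 210 (np.int64(265), np.int64(296), np.int64(224)); 314 (np.int64(267), np.int64(293), np.int64(220)); 316 (np.int64(267), np.int64(293), np.int64(223)); 318 (np.int64(267), np.int64(293), np.int64(222)); 320 (np.int64(267), np.int64(293), np.int64(222)); 322 (np.int64(267), np.int64(293), np.int64(222)); 324 (np.int64(267), np.int64(293), np.int64(222)); 326 (np.int64(267), np.int64(293), np.int64(223)); 328 (np.int64(268), np.int64(293), np.int64(223)); 330 (np.int64(269), np.int64(292), np.int64(223)); 332 (np.int64(271), np.int64(289), np.int64(211)); 334 None; 336 None; 
top centre [0.5376 0.0058 0.2093] spindle [-0.3803 -0.4027  0.8326] bar [-0.4054  0.8817  0.2413]

top centre [0.5376 0.0085 0.2079] spindle [-0.4105 -0.3288  0.8505] bar [-0.3735  0.9115  0.1722]
[0.5469 0.0019 0.1987] [ 0.4822 -0.0953  0.3542]
```

>>> arm_command:
  deltas:
    - [0,0,0,0,0,0.5,-0.2]
    - [0,0,0,0,0,1.0,-0.2]
    - [0,0,0,0,0,1.5,-0.2]
    - [0,0,0,0,0,1.5,-0.2]

```text
time_s: 5.45
tcp_pos: [0.554, 0.004, 0.185]
ee_rot: [[0.283, -0.831, 0.478], [-0.959, -0.246, 0.141], [0.0, -0.499, -0.867]]
wrist_force: [0.3, 0.8, -0.8]
gripper_width: 0.603
gripper_force: 0.0
```

Run:
```python
from h import *
w=cam('wrist'); s=sense(); t=cam('side'); print(s['gripper_width'],s['wrist_force'],s['tcp_pos']); cv2.imwrite('pics/w4.png',np.hstack([cv2.resize(w['pixels'][130:400,150:410],(416,432)),cv2.resize(t['pixels'][150:258,240:336],(384,432),interpolation=cv2.INTER_CUBIC)]))
```

```text
0.5976350536539217 [-0.3621 -0.9404  0.315 ] [0.554  0.004  0.1855]
```

View pics/w4.png

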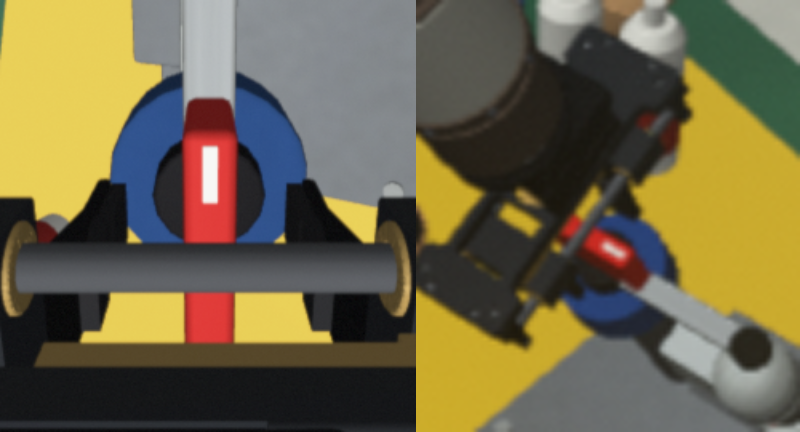

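>>> arm_command:
  deltas:
    - [0,0,0,0,0.1,0.4,-0.2]
    - [0,0,0,0,0.1,0.7,1]
    - [0,0,0,0,0.1,0.7,1]
    - [0,0,0,0,0.1,0.7,1]
    - [0,0,0,0,0.1,0.7,1]
    - [0,0,0,0,0.1,0.7,1]
    - [0,0,0,0,0.1,0.7,1]
    - [0,0,0,0,0.1,0.7,1]

```text
time_s: 6.22
tcp_pos: [0.5561, 0.0046, 0.1795]
ee_rot: [[0.283, -0.831, 0.479], [-0.959, -0.245, 0.141], [0.0, -0.499, -0.866]]
wrist_force: [-0.9, 0.4, 0.1]
gripper_width: 0.169
gripper_force: 30.0
```

>>> arm_command:
  deltas:
    - [0,0,0,0,0,0,1]
    - [0,0,0,0,0,0,1]
    - [0,0,0,0,0,0,1]
    - [0,0,0,0,0,0,1]

```text
time_s: 6.55
tcp_pos: [0.5561, 0.0046, 0.1795]
ee_rot: [[0.283, -0.831, 0.479], [-0.959, -0.245, 0.141], [0.0, -0.499, -0.866]]
wrist_force: [-4.4, -0.0, 1.5]
gripper_width: 0.168
gripper_force: 30.0
```

>>> arm_command:
  deltas:
    - [0,0,-0.12,0,0,0,1]
    - [0,0,-0.24,0,0,0,1]
    - [0,0,-0.24,0,0,0,1]

```text
time_s: 6.8
tcp_pos: [0.5562, 0.0046, 0.1795]
ee_rot: [[0.475, -0.738, 0.479], [-0.872, -0.469, 0.141], [0.12, -0.485, -0.866]]
wrist_force: [-4.0, -0.2, 1.7]
gripper_width: 0.171
gripper_force: 30.0
```

Run:
```python
from h import *
s=sense(); print(s['tcp_pos'],s['wrist_force'],s['moment'],s['gripper_width'],s['gripper_force'],s['joints']); R0=frame(16.3)[0]; print(Rn.from_matrix(R0.T@s['ee_rot']).as_rotvec())
w=cam('wrist'); cv2.imwrite('pics/w5.png',w['pixels'])
v=cv2.cvtColor(w['pixels'],cv2.COLOR_BGR2HSV).astype(int)
red=((v[...,0]<8)|(v[...,0]>172))&(v[...,1]>120); red[:185]=0; red[250:]=0; red[:,:240]=0;red[:,330:]=0
for r in range(190,245,6):
    x=np.where(red[r])[0]; print(r,(x.min(),x.max()) if len(x) else None,end=';')
```

```text
[0.5562 0.0046 0.1795] [-3.979  -0.2109  1.712 ] [-0.4096  1.7988  0.603 ] 0.17127895505641175 30.000442690216005 [ 17.4816   4.2762 -35.1275   1.4784 -20.6518  11.6749]
[-0.0006 -0.0013 -0.2458]
190 None;196 (np.int64(266), np.int64(290));202 (np.int64(264), np.int64(292));208 (np.int64(263), np.int64(293));214 (np.int64(262), np.int64(293));220 (np.int64(261), np.int64(295));226 (np.int64(259), np.int64(296));232 (np.int64(260), np.int64(295));238 (np.int64(260), np.int64(296));244 (np.int64(260), np.int64(296));
```

>>> arm_command:
  deltas:
    - [0,0,-0.12,0,0,0,1]
    - [0,0,-0.24,0,0,0,1]
    - [0,0,-0.36,0,0,0,1]
    - [0,0,-0.48,0,0,0,1]
    - [0,0,-0.6,0,0,0,1]
    - [0,0,-0.72,0,0,0,1]
    - [0,0,-0.72,0,0,0,1]

```text
time_s: 7.43
tcp_pos: [0.5564, 0.0047, 0.1797]
ee_rot: [[0.843, -0.245, 0.479], [-0.35, -0.926, 0.142], [0.409, -0.287, -0.866]]
wrist_force: [-4.0, 0.2, 1.8]
gripper_width: 0.172
gripper_force: 30.0
```

>>> arm_command:
  deltas:
    - [0,0,-0.12,0,0,0,1]
    - [0,0,-0.24,0,0,0,1]
    - [0,0,-0.36,0,0,0,1]
    - [0,0,-0.42,0,0,0,1]
    - [0,0,-0.42,0,0,0,1]
    - [0,0,-0.42,0,0,0,1]

```text
time_s: 7.93
tcp_pos: [0.5564, 0.0049, 0.1797]
ee_rot: [[0.87, 0.116, 0.479], [0.054, -0.988, 0.142], [0.49, -0.097, -0.866]]
wrist_force: [-4.4, 1.0, 2.7]
gripper_width: 0.166
gripper_force: 30.0
```

Run:
```python
from h import *
s=sense(); print(s['tcp_pos'],s['wrist_force'],s['moment'],s['gripper_width'],s['joints']); R0=frame(16.3)[0]; print(Rn.from_matrix(R0.T@s['ee_rot']).as_rotvec())
w=cam('wrist'); cv2.imwrite('pics/w6.png',w['pixels'])
v=cv2.cvtColor(w['pixels'],cv2.COLOR_BGR2HSV).astype(int)
red=((v[...,0]<8)|(v[...,0]>172))&(v[...,1]>120); red[:185]=0; red[250:]=0; red[:,:240]=0;red[:,330:]=0
for r in range(190,245,6):
    x=np.where(red[r])[0]; print(r,(x.min(),x.max()) if len(x) else None,end=';')
```

```text
[0.5564 0.0049 0.1797] [-4.436   0.9572  2.6767] [-0.0111  1.8611  0.3884] 0.16612992222893494 [ 17.4973   4.274  -35.1125   1.4551 -20.6279  76.5049]
[ 0.001  -0.0013 -1.3771]
190 None;196 (np.int64(266), np.int64(290));202 (np.int64(264), np.int64(292));208 (np.int64(263), np.int64(293));214 (np.int64(262), np.int64(294));220 (np.int64(261), np.int64(295));226 (np.int64(260), np.int64(297));232 (np.int64(260), np.int64(296));238 (np.int64(260), np.int64(296));244 (np.int64(260), np.int64(296));
```

>>> arm_command:
  deltas:
    - [0,0,0,0,0,0,-1]
    - [0,0,0,0,0,0,-1]
    - [0,0,0,0,0,0,-1]
    - [0,0,0,0,0,0,-1]
    - [0,0,0,0,0,-2,-1]
    - [0,0,0,0,0,-5,-1]
    - [0,0,0,0,0,-9,-1]
    - [0,0,0,0,0,-13,-1]

```text
time_s: 8.65
tcp_pos: [0.4935, -0.0139, 0.2929]
ee_rot: [[0.87, 0.12, 0.479], [0.058, -0.988, 0.141], [0.49, -0.095, -0.867]]
wrist_force: [1.1, 0.5, 1.2]
gripper_width: 0.692
gripper_force: 0.0
```

>>> arm_command:
  deltas:
    - [0,0,0.12,0,0,-2,-1]
    - [0,0,0.24,0,0,-3,-1]
    - [0,0,0.36,0,0,-4,-1]
    - [0,0,0.48,0,0,-4,-1]
    - [0,0,0.6,0,0,-4,-1]
    - [0,0,0.72,0,0,-4,-1]
    - [0,0,0.84,0,0,-4,-1]
    - [0,0,0.96,0,0,-4,-1]

```text
time_s: 9.32
tcp_pos: [0.4753, -0.0193, 0.3273]
ee_rot: [[0.592, -0.646, 0.481], [-0.78, -0.609, 0.142], [0.201, -0.459, -0.865]]
wrist_force: [0.4, 0.2, 0.0]
gripper_width: 0.997
gripper_force: 0.0
```

Run:
```python
from h import *
s=sense(); print(s['tcp_pos'],s['wrist_force'],s['gripper_width'],s['joints']); print(s['ee_rot'])
ims=[cam(n) for n in('wrist','side')]
t=cam('top')
for c,n in zip(ims,('w','s')): cv2.imwrite(f'pics/{n}7.png',c['pixels'])
cv2.imwrite('pics/t7.png',t['pixels'])
cv2.imwrite('pics/m7.png',np.hstack([cv2.resize(ims[0]['pixels'],(480,360)),cv2.resize(ims[1]['pixels'][180:270,255:335],(320,360),interpolation=cv2.INTER_CUBIC)]))
```

```text
[ 0.4753 -0.0193  0.3273] [0.3926 0.1577 0.005 ] 0.9965691876221529 [ 17.7873 -12.6445 -27.4274   0.9488 -45.1431  21.8409]
[[ 0.5925 -0.6464  0.4808]
 [-0.78   -0.6094  0.1419]
 [ 0.2013 -0.4591 -0.8653]]
```

View pics/m7.png

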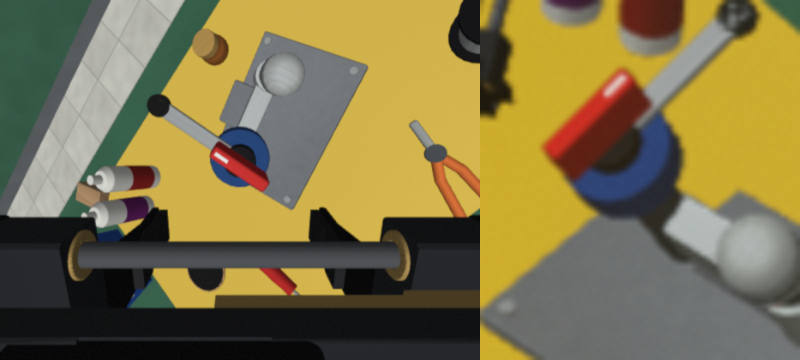

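The knob turned 1.377 rad and the bar stayed in the grip. The view shows the keeper arm swung away and the mic head clear, at (332,87) wrist and (325,244) side. The measured finger geometry (tip row 245, 99 px for 52 mm) puts the real grasp point about 37 mm behind the reported TCP. That matches where the knob actually gripped, so I'll correct for it.

Run:
```python
from h import *
est=np.array([.605,-.101,.150]); G=frame(16.3)[1]
obs={}
for n in ('wrist','side','top'):
    c=cam(n); p=proj(c,est); d=(c['R']@est+c['t'])[2]; r=c['f']*.026/d; print(n,'pred',p,'r',r)
    k=4; x0,y0=(p-2.2*r-8).astype(int); x1,y1=(p+2.2*r+8).astype(int); x0,y0=max(x0,0),max(y0,0)
    g=cv2.resize(cv2.cvtColor(c['pixels'][y0:y1,x0:x1],cv2.COLOR_BGR2GRAY),None,fx=k,fy=k,interpolation=cv2.INTER_CUBIC)
    H=cv2.HoughCircles(cv2.GaussianBlur(g,(9,9),2),cv2.HOUGH_GRADIENT,1,10,param1=80,param2=15,minRadius=int(.85*r*k),maxRadius=int(1.25*r*k))
    if H is not None:
        for h in H[0][:4]: print('  ',(h[:2]+.5)/k-.5+[x0,y0],h[2]/k)
        obs[n]=(c,(H[0][0][:2]+.5)/k-.5+[x0,y0])
o=np.array([.6277,-.0387,0]);hx,hy=np.array([.96,.281,0]),G[:,1]
for a,b in (('wrist','side'),('wrist','top'),('side','top')):
    if a in obs and b in obs:
        P,e=tri(*obs[a],*obs[b]); print(a,b,P,e,(P-o)@hx,(P-o)@hy)
```

```text
wrist pred [323.7689  82.4357] r 24.125902367022956
   [327.75  88.25] 24.375
   [323.5  89.5] 21.0
   [330.    86.75] 27.175
   [321.25  88.  ] 21.875
side pred [327.2241 241.6263] r 10.374734125220908
   [331.75 249.  ] 9.425
top pred [330.0138 212.7712] r 8.275716263030281
   [327.   206.75] 9.275
   [330.5 212. ] 7.2
wrist side [ 0.6199 -0.0998  0.1106] 0.008414042913775994 -0.024638210521864972 -0.056496668178393286
wrist top [ 0.6308 -0.1001  0.0793] 0.003242741354239512 -0.014299840494354805 -0.059750701062131914
side top [ 0.6279 -0.0973  0.1069] 0.0014632873733717176 -0.01628322340878734 -0.056276407167668775
```

Run:
```python
from h import *
G=frame(16.3)[1]; o=np.array([.6277,-.0387,0]);hx,hy=np.array([.96,.281,0]),G[:,1]
C={n:cam(n) for n in('wrist','side','top')}
# refine by bright-blob segmentation (low saturation, bright) in wrist & side
for n,p,r in(('wrist',(331,87),40),('side',(325,244),17),('top',(331,212),14)):
    c=C[n]; x,y=p; im=c['pixels'][y-r:y+r,x-r:x+r]; v=cv2.cvtColor(im,cv2.COLOR_BGR2HSV).astype(int)
    print(n); 
    st=max(1,r//12)
    for row in v[::st,::st]: print(' '.join('%3d'%q[2] if q[1]<70 else ' ..' for q in row))
ob={'wrist':(330,86.75),'side':(325,244),'top':(330.5,212)}
for a,b in (('wrist','side'),('wrist','top'),('side','top')):
    P,e=tri(C[a],ob[a],C[b],ob[b]); print(a,b,P,e,(P-o)@hx,(P-o)@hy)
```

```text
wrist
 ..  ..  ..  ..  .. 117 139 149 146 125 125 123 123 123 124 121 113  ..  ..  ..  ..  ..  ..  ..  ..  ..  ..
 ..  ..  ..  ..  .. 123 131 146 118 125 125 125 123 123 123 122 123 125 124 113  ..  ..  ..  ..  ..  ..  ..
 ..  ..  ..  .. 125 124 124 123 127 126 123 123 123 125 123 122 122 125 126 125 123 120 117  ..  ..  ..  ..
 ..  ..  ..  .. 125 127 125 125 125 125 124 124 125 124 124 125 123 126 124 124 125 126 123 122 120 121  ..
 ..  ..  ..  .. 126 126 124 123 125 125 124 126 125 124 125 124 125 124 122 124 126 124 124 123 123 124 124
 ..  ..  .. 124 126 124 124 123 124 125 116 120 118 120 120 116 112 114 123 125 125 123 125 125 124 125 124
 ..  ..  .. 125 126 125 124 126 123 103 123 130 133 135 135 130 127 120 110 119 124 123 125 125 123 124 125
 ..  .. 119 126 126 126 125 107 110 131 135 143 146 146 148 145 141 134 125 111 124 124 125 123 124 124 124
 ..  .. 122 125 127 126 138  88 131 139 146 151 156 158 159 158 153 146 139 123 107 125 126 126 123 125 126
 .. 126 125 125 125 171  81 130 139 146 154 160 166 170 169 167 164 157 148 135 122 117 126 124 124 125 127
 .. 124 124 12
[... 9190 characters left out ...]
 145 147 150 151 148 143 135 126 124 122 124 124 124 123 125 122
122 125 126 125 124 124 124 124 124 124 123 129 133 136 138 138 132 128 121 123 125 124 125 124 124 125 125 124
124 125 124 126 124 125 123 124 123 125 124 124 125 126 127 127 123 124 123 124 125 124 123 124 124 123 123 123
124 123 125 124 125 122 124 124 124 124 123 125 125 124 124 125 125 124 123 121 123 124 124 123 124 123 123 123
wrist side [ 0.5977 -0.1019  0.1462] 0.00012808682332651557 -0.04658357929239381 -0.05222962538821984
wrist top [ 0.6089 -0.1041  0.1243] 0.004908762545298551 -0.036418371562890836 -0.05747671340209804
side top [ 0.6043 -0.1012  0.1426] 0.009035333040934884 -0.04001992557084121 -0.05337965623326973
```

Run:
```python
from h import *
G=frame(16.3)[1]; o=np.array([.6277,-.0387,0]);hx,hy=np.array([.96,.281,0]),G[:,1]
C={n:cam(n) for n in('wrist','side','top')}
ob={'wrist':(332,87),'side':(323.7,243),'top':(331,214.5)}
A=np.zeros((3,3));b=np.zeros(3)
for n in C:
    d=ray(C[n],*ob[n]); M=np.eye(3)-np.outer(d,d); A+=M; b+=M@C[n]['C']
P=np.linalg.solve(A,b); print(P,(P-o)@hx,(P-o)@hy,[proj(C[n],P)-ob[n] for n in C])
for a,b in (('wrist','side'),('wrist','top'),('side','top')):
    print(a,b,*tri(C[a],ob[a],C[b],ob[b]))
g=np.array([.5395,-.001,.211]); q=G.T@(P-g); print('in grip axes',q)
R,_=frame(16.3,32); s=sense(); print(delta(P+.037*R[:,2]-.13*R[:,2],R))
```

```text
[ 0.5959 -0.1025  0.1502] -0.04846205261629012 -0.052332996769156176 [array([-1.8448, -0.9271]), array([0.9892, 0.3285]), array([-0.4764,  1.1543])]
wrist side [ 0.5919 -0.1031  0.154 ] 0.00021342195965608863
wrist top [ 0.6001 -0.1045  0.1375] 0.0031285878649707846
side top [ 0.5968 -0.1022  0.1511] 0.006208296765826239
in grip axes [-0.0082 -0.1133 -0.0654]
(array([0.0336, 0.0085, 0.423 ]), array([ 9.9124,  5.7279, 10.6273]))
```

>>> arm_command:
  deltas:
    - [0.01,0,0.1,2.5,1.5,0,-1]
    - [0.02,0,0.2,5,3,0,-1]
    - [0.03,0.01,0.3,7.5,4.5,2,-1]
    - [0.04,0.01,0.42,10,5.8,4,-1]
    - [0.04,0.01,0.42,10,5.8,4,-1]
    - [0.04,0.01,0.42,10,5.8,4,-1]

```text
time_s: 10.42
tcp_pos: [0.5167, -0.1284, 0.2844]
ee_rot: [[0.28, -0.813, 0.511], [-0.96, -0.238, 0.149], [0.001, -0.532, -0.847]]
wrist_force: [-0.5, 0.1, 0.1]
gripper_width: 0.997
gripper_force: 0.0
```

Run:
```python
from h import *
G=frame(16.3)[1]; P=np.array([.5395,-.001,.211])+G@[-.006,-.114,-.066]; R,_=frame(16.3,33)
print(P,delta(P+.037*R[:,2],R),sense()['joints'])
c=cam('wrist'); print(proj(c,P), proj(c,P+.029*-R[:,2]))
# bright head blob
x,y=proj(c,P).astype(int); r=60; y0=max(y-r,0); v=cv2.cvtColor(c['pixels'][y0:y+r,x-r:x+r],cv2.COLOR_BGR2HSV).astype(int)
k=5
for q in v[::k,::k]: print(''.join('%4d'%a[2] if a[1]<70 else '  ..' for a in q))
print(x-r,y0)
```

```text
[ 0.5982 -0.1026  0.1508] (array([ 0.0147, -0.0006,  0.    ]), array([-0.202 , -0.1763, 19.5503])) [ -3.5932  -2.7955 -20.2685 -15.3632 -42.9635  28.4007]
[277.3568 188.2195] [277.7183 194.9644]
  ..  ..  ..  ..  ..  ..  ..  .. 119 138 125 123 123 124 125 123 123 125 123 124 124 125 125 124
  ..  ..  ..  ..  ..  ..  ..  .. 124 125 124 123 126 124 127 125 124 126 125 125 124 125 125 123
  ..  ..  ..  ..  ..  ..  ..  .. 122 123 122 125 127 124 126 127 126 128 124 125 125 126 125 124
  ..  ..  ..  ..  ..  ..  ..  .. 123 124 124 124 123 125 126 125 127 128 125 126 125 124 124 125
  ..  ..  ..  ..  ..  ..  ..  .. 123 126 125 125 125 125 124 125 126 125 126 125 126 125 124 126
  ..  ..  ..  ..  ..  ..  ..  .. 118 125 124  83  78  80 123 128 127 125 127 124 125 126 126 124
  ..  ..  ..  ..  ..  ..  ..  ..  .. 122  75  88  87  80  78 124 128 126 124 125 128 128 124 126
  ..  ..  ..  ..  ..  ..  ..  ..  ..  97 189 131  74  76  81  76 125 127 126 125 126 126 125 126
  ..  ..  ..  ..  ..  ..  ..  ..  .. 179  78  97 107 105  98  78 127 127 125 125 126 126 127 125
  ..  ..  ..  ..  ..  ..  ..  ..
[... 730 characters left out ...]
2 123 123 122
  ..  ..  ..  ..  ..  .. 118 120 121 120 165 154 159 158 150 130 124 125 124 122 124 123 123 124
  ..  ..  ..  ..  ..  .. 119 120 121 121 183 184 183 184 105 124 123 124 125 124 123 125 124 123
  ..  ..  ..  ..  ..  .. 119 121 120 120 183 184 184 184 103 126 125 124 125 125 125 122 122 122
  ..  ..  ..  ..  ..  .. 119 120 122 120 184 183 184 184  96 125 125 123 124 124 124 124 124 121
  ..  ..  ..  ..  ..  ..  ..  .. 121 121 184 184 186 185 104 124 124 124 124 124 124 122 120 122
  ..  ..  ..  ..  ..  ..  ..  ..  .. 121 183 184 184 184  77 124 123 124 124 125 122 122 122 121
  ..  ..  ..  ..  ..  ..  ..  ..  .. 123 183 183 184 186  74 125 122 123 125 123 124 123 121 121
217 128
```

>>> arm_command:
  deltas:
    - [0.007,0,0,-0.1,0,4,-1]
    - [0.014,0,0,-0.2,-0.1,8,-1]
    - [0.014,0,0,-0.2,-0.1,11,-1]
    - [0.014,0,0,-0.2,-0.1,14,-1]
    - [0.014,0,0,-0.2,-0.1,14,-1]
    - [0.014,0,0,-0.2,-0.1,14,-1]

```text
time_s: 10.97
tcp_pos: [0.589, -0.1022, 0.1682]
ee_rot: [[0.286, -0.803, 0.523], [-0.958, -0.241, 0.155], [0.002, -0.546, -0.838]]
wrist_force: [-0.2, 0.3, 0.2]
gripper_width: 0.998
gripper_force: 0.0
```

Run:
```python
from h import *
G=frame(16.3)[1]; P=np.array([.5395,-.001,.211])+G@[-.006,-.114,-.066]; R,_=frame(16.3,33)
s=sense(); print(delta(P+.037*R[:,2],R),s['joints'],s['wrist_force'])
c=cam('wrist'); print(proj(c,P), proj(c,P+.029*-R[:,2]))
v=cv2.cvtColor(c['pixels'],cv2.COLOR_BGR2HSV).astype(int)
k=8
for q in v[150:300:k,200:360:k]: print(''.join('%4d'%a[2] if a[1]<70 else '  ..' for a in q))
```

```text
(array([-0.0014,  0.0016,  0.0056]), array([0.3043, 0.2225, 5.6327])) [ -0.3875  10.0577 -23.0563 -20.8157 -26.4553  33.2201] [-0.181   0.3002  0.2339]
[282.1819 229.3989] [282.6889 247.4769]
  ..  ..  ..  ..  ..  ..  .. 129 130 131 131 129 132 131 133 132 129 130 128 131
  ..  ..  ..  ..  ..  ..  .. 125 132 132 132 130 129 131 131 132 131 131 132 129
  ..  ..  ..  ..  ..  ..  .. 127 129  78  81  81  96 133 132 132 132 130 132 130
  ..  ..  ..  ..  ..  ..  .. 129  81  82  84  83  81 128 134 129 131 133 135 130
  ..  ..  ..  ..  ..  ..  .. 125 191 184 140 192 168  78 132 132 130 129 130 131
  ..  ..  ..  ..  ..  ..  .. 183  77  51  75  79  63  79 135 130 130 132 131 131
  ..  ..  ..  ..  ..  ..  ..  85  82  92 112 110 107  83  66 130 132 132 130 132
  ..  ..  ..  ..  ..  ..  59  79 123 126 128 128 123 117 109 113 133 129 129 132
  ..  ..  ..  ..  .. 124  84 127 134 144 148 151 146 137 123 110 131 129 131 131
  ..  ..  ..  ..  .. 122 129 140 152 163 171 173 167 154 142 123 131 131 130 129
  ..  ..  ..  ..  .. 124 138 150 164 178 185 185 179 171 155 138 118 129 129 130
  ..  ..  ..  ..  .. 123 143 158 176 182 183 183 178 174 163 145 118 128 129 130
  ..  ..  ..  ..  .. 124 143 168 183 189 190 191 186 184 173 151 129 129 129 128
  ..  ..  ..  ..  .. 125 130 162 178 187 189 188 186 182 166 145 131 128 129 129
  ..  ..  ..  ..  .. 124 127 154 173 182 186 185 182 174 158 129 129 130 127 128
  ..  ..  ..  ..  .. 141 126 127 163 173 179 178 172 162 128 129 130 129 128 127
  ..  ..  ..  ..  ..  ..  ..  .. 174 194 192 192  76 129 128 129 131 128 128 127
  45  46  45  46  45  46  46  44  46  46  46  45  44  46  46  45  46  44  44  45
  73  73  73  72  72  74  72  73  72  70  73  72  72  72  71  73  72  73  71  72
```

>>> arm_command:
  deltas:
    - [0,0,0,0.2,0.3,2,-1]
    - [0,0,0,0.2,0.3,4,-1]
    - [0,0,0,0.2,0.3,5.6,-1]
    - [0,0,0,0.2,0.3,5.6,-1]
    - [0,0,0,0.2,0.3,5.6,1]
    - [0,0,0,0.2,0.3,5.6,1]
    - [0,0,0,0.2,0.3,5.6,1]
    - [0,0,0,0.2,0.3,5.6,1]

```text
time_s: 11.68
tcp_pos: [0.6167, -0.0978, 0.1219]
ee_rot: [[0.283, -0.801, 0.527], [-0.959, -0.238, 0.153], [0.002, -0.549, -0.836]]
wrist_force: [-0.1, 0.5, 1.2]
gripper_width: 0.782
gripper_force: 0.0
```

>>> arm_command:
  deltas:
    - [0,0,0,0,0,0,1]
    - [0,0,0,0,0,0,1]
    - [0,0,0,0,0,0,1]
    - [0,0,0,0,0,0,1]

```text
time_s: 12.02
tcp_pos: [0.6164, -0.0979, 0.1204]
ee_rot: [[0.283, -0.803, 0.525], [-0.959, -0.238, 0.153], [0.002, -0.547, -0.837]]
wrist_force: [-3.3, -0.9, 3.6]
gripper_width: 0.59
gripper_force: 30.0
```

Run:
```python
from h import *
s=sense(); print({k:s[k] for k in s if k not in('effort','joint_velocities')}); z=s['ee_rot'][:,2]; print('lean',np.degrees(np.arccos(-z[2])),'grasp',s['tcp_pos']-.037*z)
```

```text
{'time_s': 12.0167, 'joints': array([ -0.3253,  16.0922, -21.8997, -24.9105, -21.8016,  37.5124]), 'tcp_pos': array([ 0.6164, -0.0979,  0.1204]), 'ee_rot': array([[ 0.2828, -0.8026,  0.5253],
       [-0.9592, -0.2375,  0.1535],
       [ 0.0016, -0.5472, -0.837 ]]), 'wrist_force': array([-3.3103, -0.9478,  3.5808]), 'moment': array([-0.2583,  1.3362,  0.017 ]), 'gripper_force': 29.968354089651257, 'gripper_width': 0.5896064048924524}
lean 33.17659393427653 grasp [ 0.5969 -0.1036  0.1513]
```

>>> arm_command:
  deltas:
    - [0,0,0,0,-0.03,-1,1]
    - [0,0,0,0,-0.06,-2,1]
    - [0,0,0,0,-0.09,-3,1]
    - [0,0,0,0,-0.12,-4,1]
    - [0,0,0,0,-0.12,-4,1]

```text
time_s: 12.43
tcp_pos: [0.5961, -0.1039, 0.1566]
ee_rot: [[0.283, -0.801, 0.527], [-0.959, -0.238, 0.153], [0.003, -0.549, -0.836]]
wrist_force: [-0.9, -0.4, -2.3]
gripper_width: 0.591
gripper_force: 29.9
```

Run:
```python
from h import *
s=sense(); print(s['tcp_pos'],s['wrist_force'],s['moment'],s['gripper_width'],s['gripper_force'])
```

```text
[ 0.5961 -0.1039  0.1566] [-0.8812 -0.4331 -2.2822] [-0.436   1.5805 -0.0536] 0.590848150625241 29.94992887834087
```

>>> arm_command:
  deltas:
    - [0,0,0,0,-0.03,-1,1]
    - [0,0,0,0,-0.06,-2.5,1]
    - [0,0,0,0,-0.12,-4,1]
    - [0,0,0,0,-0.2,-6,1]
    - [0,0,0,0,-0.2,-8,1]
    - [0,0,0,0,-0.2,-10,1]
    - [0,0,0,0,-0.2,-12,1]
    - [0,0,0,0,-0.2,-12,1]

```text
time_s: 13.1
tcp_pos: [0.5351, -0.1224, 0.2604]
ee_rot: [[0.282, -0.799, 0.531], [-0.959, -0.238, 0.152], [0.005, -0.553, -0.833]]
wrist_force: [-0.1, -0.6, -2.3]
gripper_width: 0.584
gripper_force: 30.0
```

Run:
```python
from h import *
s=sense(); z=s['ee_rot'][:,2]; gp=s['tcp_pos']-.037*z; print(s['tcp_pos'],s['wrist_force'],s['gripper_width'],s['gripper_force'],s['joints']); print('tail est',gp+.136*z)
# dark handle visible in side view: dark pixels along predicted axis
for n in('side','top'):
    c=cam(n); cv2.imwrite(f'pics/{n}8.png',c['pixels'])
    print(n,[(proj(c,gp+a*z).round(0),c['pixels'][tuple(proj(c,gp+a*z).astype(int)[::-1])].tolist()) for a in (.04,.06,.08,.1,.12,.13,.14,.15)])
# upright pose over pad
R,_=frame(16.3+0,0); pad=np.array([.5262,.287,0]); print(delta(pad+[0,0,.104+.13],R))
for y in(-20,16.3,50,90): R,_=frame(y,0); print(y,delta(pad+[0,0,.104+.13],R))
```

```text
[ 0.5351 -0.1224  0.2604] [-0.0696 -0.6268 -2.3413] 0.5835130784598752 29.95839545270428 [ -2.894   -0.4812 -21.6847 -16.8987 -37.9097  29.8989]
tail est [ 0.5877 -0.1073  0.1779]
side [(array([313., 226.]), [112, 116, 112]), (array([315., 228.]), [75, 80, 79]), (array([318., 231.]), [68, 73, 72]), (array([320., 234.]), [35, 40, 41]), (array([322., 236.]), [35, 39, 41]), (array([323., 237.]), [36, 40, 41]), (array([325., 238.]), [35, 40, 42]), (array([326., 240.]), [34, 40, 41])]
top [(array([343., 233.]), [51, 59, 64]), (array([341., 230.]), [28, 48, 56]), (array([339., 226.]), [29, 49, 56]), (array([337., 223.]), [55, 65, 70]), (array([335., 220.]), [53, 63, 69]), (array([334., 218.]), [53, 63, 68]), (array([333., 217.]), [51, 61, 68]), (array([332., 215.]), [54, 64, 69])]
(array([-0.5804, -0.0009,  0.002 ]), array([-39.4362,  -7.7624,   7.6971]))
-20 (array([-0.5609,  0.1829,  0.6175]), array([-39.4362,  -7.7624,   7.6971]))
16.3 (array([-0.5804, -0.0009,  0.002 ]), array([-39.4362,  -7.7624,   7.6971]))
50 (array([-0.563 , -0.1715, -0.5694]), array([-39.4362,  -7.7624,   7.6971]))
90 (array([-0.4965, -0.3733, -1.2459]), array([-39.4362,  -7.7624,   7.6971]))
```

Run:
```python
from h import *
s=sense(); z=s['ee_rot'][:,2]; gp=s['tcp_pos']-.037*z
for n in('side','top'):
    c=cam(n)
    print(n,[(round(a*1000),int(c['pixels'][tuple(proj(c,gp+a*z).round().astype(int)[::-1])].max())) for a in np.arange(.02,.22,.006)])
R,_=frame(16.3,0); print(delta([.50,-.12,.365],R))
```

```text
side [(20, 135), (26, 123), (32, 119), (38, 110), (44, 104), (50, 83), (56, 80), (62, 66), (68, 64), (74, 64), (80, 71), (86, 42), (92, 41), (98, 41), (104, 41), (110, 40), (116, 41), (122, 41), (128, 41), (134, 41), (140, 42), (146, 42), (152, 41), (158, 42), (164, 42), (170, 72), (176, 155), (182, 155), (188, 106), (194, 86), (200, 86), (206, 84), (212, 86), (218, 84)]
top [(20, 62), (26, 62), (32, 68), (38, 77), (44, 61), (50, 61), (56, 63), (62, 56), (68, 56), (74, 58), (80, 57), (86, 57), (92, 63), (98, 69), (104, 66), (110, 67), (116, 69), (122, 68), (128, 68), (134, 66), (140, 67), (146, 68), (152, 67), (158, 68), (164, 79), (170, 105), (176, 126), (182, 127), (188, 144), (194, 144), (200, 138), (206, 105), (212, 102), (218, 105)]
(array([-0.577 ,  0.0005,  0.002 ]), array([ -1.0968,  -3.2854, -11.058 ]))
```

Run:
```python
from h import *
s=sense(); R=s['ee_rot']; p=np.array(s['tcp_pos'])
c=cam('wrist'); cv2.imwrite('pics/w8.png',c['pixels'])
print([(round(a*1000),proj(c,p+a*R[:,2]).round(0).tolist(),int(c['pixels'][tuple(proj(c,p+a*R[:,2]).round().astype(int)[::-1])].max())) for a in np.arange(-.06,.18,.008)])
v=cv2.cvtColor(c['pixels'],cv2.COLOR_BGR2HSV).astype(int)
for q in v[130:330:7,190:370:7]: print(''.join('%4d'%a[2] if a[1]<70 else '  ..' for a in q))
for n in('side','top'):
    c=cam(n); g=c['pixels'].max(2)
    d=(proj(c,p+.13*R[:,2])-proj(c,p)); L=np.linalg.norm(d); d/=L; m=np.array([-d[1],d[0]]); print(n,'px per mm',L/130)
    for a in range(-40,160,10):
        q=proj(c,p+a*.001*R[:,2]); print(a,[int(g[tuple((q+k*m).round().astype(int)[::-1])]) for k in range(-12,13,2)])
```

```text
[(-60, [279.0, 303.0], 96), (-52, [279.0, 293.0], 74), (-44, [279.0, 283.0], 43), (-36, [279.0, 275.0], 186), (-28, [279.0, 267.0], 165), (-20, [279.0, 261.0], 153), (-12, [279.0, 254.0], 139), (-4, [279.0, 248.0], 133), (4, [279.0, 243.0], 125), (12, [279.0, 238.0], 116), (20, [279.0, 233.0], 87), (28, [279.0, 229.0], 87), (36, [279.0, 225.0], 87), (44, [279.0, 222.0], 77), (52, [279.0, 218.0], 79), (60, [279.0, 215.0], 87), (68, [279.0, 212.0], 42), (76, [279.0, 209.0], 40), (84, [279.0, 206.0], 40), (92, [279.0, 203.0], 39), (100, [279.0, 201.0], 40), (108, [279.0, 199.0], 38), (116, [279.0, 196.0], 41), (124, [279.0, 194.0], 39), (132, [279.0, 192.0], 40), (140, [279.0, 190.0], 40), (148, [279.0, 189.0], 42), (156, [279.0, 187.0], 41), (164, [279.0, 185.0], 82), (172, [279.0, 184.0], 93)]
  ..  ..  ..  ..  ..  ..  ..  ..  ..  .. 135 136 138 137 137 136 136 136 135 137 139 136 137 138 135 136
  ..  ..  ..  ..  ..  ..  ..  ..  ..  .. 138 135 138 139 137 140 136 140 137 137 137 137 136 137 136 136
  ..  ..  ..  ..  ..  ..  ..  ..  ..  .. 137 138 137 138 138 138 140 139 137 137 137 1
[... 4633 characters left out ...]
88, 51, 55, 57, 60, 100, 125, 122, 161]
60 [124, 123, 124, 125, 68, 69, 68, 67, 62, 103, 122, 123, 121]
70 [121, 123, 124, 124, 87, 69, 68, 67, 64, 100, 122, 125, 124]
80 [124, 124, 124, 125, 86, 69, 70, 67, 63, 125, 124, 125, 122]
90 [124, 123, 124, 125, 87, 66, 68, 64, 65, 124, 125, 125, 124]
100 [125, 124, 125, 125, 88, 69, 65, 67, 63, 126, 125, 125, 125]
110 [124, 124, 126, 126, 117, 69, 70, 66, 64, 126, 125, 127, 125]
120 [125, 123, 124, 126, 125, 69, 68, 67, 79, 125, 126, 127, 125]
130 [126, 126, 126, 127, 125, 115, 76, 74, 102, 125, 126, 125, 124]
140 [128, 126, 126, 127, 127, 124, 127, 127, 125, 125, 124, 126, 124]
150 [125, 127, 126, 127, 125, 126, 132, 125, 127, 125, 125, 124, 125]
```

>>> arm_command:
  deltas:
    - [-0.0,0,0,-0.2,-1,-2.5,1]
    - [-0.1,0,0,-0.4,-2,-5,1]
    - [-0.2,0,0,-0.6,-3,-7.5,1]
    - [-0.3,0,0,-0.8,-4,-10,1]
    - [-0.4,0,0,-1,-5,-12.5,1]
    - [-0.5,0,0,-1.1,-6.3,-15.6,1]
    - [-0.577,0,0,-1.1,-6.3,-15.6,1]
    - [-0.577,0,0,-1.1,-6.3,-15.6,1]

```text
time_s: 14.12
tcp_pos: [0.5043, -0.1187, 0.4201]
ee_rot: [[0.284, -0.959, 0.002], [-0.959, -0.284, -0.001], [0.001, -0.001, -1.0]]
wrist_force: [1.6, -0.4, -4.5]
gripper_width: 0.595
gripper_force: 30.0
```

Run:
```python
from h import *
s=sense(); print(s['tcp_pos'],s['ee_rot'][:,2],s['wrist_force'],s['gripper_width'],s['gripper_force'],s['joints'])
R,_=frame(16.3,0); print(delta([.526,.287,.40],R), delta([.526,.287,.164],R))
```

```text
[ 0.5043 -0.1187  0.4201] [ 0.0017 -0.0007 -1.    ] [ 1.5574 -0.371  -4.4625] 0.5951991310263985 29.965101757552475 [  4.7524   7.2218  10.1939   0.0481 -92.8776  11.7683]
(array([-0.0014, -0.0012,  0.0038]), array([-38.2816, -13.6085,   1.9815])) (array([-0.0014, -0.0012,  0.0038]), array([-38.309 , -13.5744,  25.5815]))
```

Now upright. I'll carry it over the knob to above the pad.

>>> arm_command:
  deltas:
    - [0,0,0,-2.5,-0.9,0.3,1]
    - [0,0,0,-6,-2.1,0.6,1]
    - [0,0,0,-9.5,-3.4,1,1]
    - [0,0,0,-13,-4.6,1.4,1]
    - [0,0,0,-16.5,-5.8,2,1]
    - [0,0,0,-20,-7.1,2,1]
    - [0,0,0,-23.5,-8.3,2,1]
    - [0,0,0,-26,-9.2,2,1]

```text
time_s: 14.78
tcp_pos: [0.515, 0.1585, 0.3987]
ee_rot: [[0.284, -0.959, 0.001], [-0.959, -0.284, 0.0], [-0.0, -0.001, -1.0]]
wrist_force: [-0.1, -0.6, -2.7]
gripper_width: 0.591
gripper_force: 30.0
```

>>> arm_command:
  deltas:
    - [0,0,0,-3.5,-1.3,0,1]
    - [0,0,0,-7,-2.6,0,1]
    - [0,0,0,-10,-3.6,0,1]
    - [0,0,0,-12.3,-4.4,3,1]
    - [0,0,0,-12.3,-4.4,6,1]
    - [0,0,0,-12.3,-4.4,10,1]
    - [0,0,0,-12.3,-4.4,14,1]
    - [0,0,0,-12.3,-4.4,14,1]

```text
time_s: 15.45
tcp_pos: [0.5168, 0.2823, 0.2483]
ee_rot: [[0.281, -0.959, -0.018], [-0.96, -0.281, -0.012], [0.007, 0.021, -1.0]]
wrist_force: [-2.0, -1.1, -5.4]
gripper_width: 0.588
gripper_force: 30.0
```

Run:
```python
from h import *
s=sense(); p=np.array(s['tcp_pos']);z=s['ee_rot'][:,2]; print(p,z,s['wrist_force'],s['gripper_width'],s['joints'])
R,_=frame(16.3,0); print(delta([.526,.287,.164],R))
for n in('side','top'):
    c=cam(n); g=c['pixels'].max(2); 
    cv2.imwrite(f'pics/{n}9.png',c['pixels'])
    print(n,'pad',proj(c,[.5262,.287,.005]),'tail',proj(c,p+.129*z))
    if n=='side':
        for a in range(-20,180,8):
            q=proj(c,p+a*.001*z).round().astype(int); print(a,q,g[q[1],q[0]-16:q[0]+17:2])
```

```text
[0.5168 0.2823 0.2483] [-0.0179 -0.0123 -0.9998] [-2.0387 -1.1061 -5.3807] 0.5884445696234339 [ 44.2734  17.7198   0.2067  -0.2193 -73.7111 -27.8676]
(array([ 0.0206, -0.0068,  0.0007]), array([-0.2472, -1.1903,  8.4057]))
side pad [227.4165 206.9363] tail [223.1923 180.7609]
-20 [221 138] [ 87 116  45  11  10  21 100 100  94  87  83  72  49 102 113 112 111]
-12 [221 141] [ 83 105  50  11  11  13  50  60  56  50  50  61  72 107 111 112 113]
-4 [221 143] [ 78 107  91  39  13  19  90  96  88  82  79  72  93 110 112 114 114]
4 [221 145] [ 76 106 108 105  67  38  92  89  83  77  58  54 109 111 110 111 111]
12 [222 148] [ 90 107 121 132 109  71  32  31  30  28  48 110 112 113 112 112 111]
20 [222 150] [ 84 107 118 140 126  74  45  41  34  33  49 108 110 112 111 112 114]
28 [222 153] [ 75 106 109 125 138 137 140  45  37  34  40 109 117 120 111  86  75]
36 [222 155] [ 82  94 107 110 129 137 125  45  36  34  42 106  90  77  74  74  74]
44 [222 157] [ 82  81  96 107 110 124 127  50  37  34  33  70  74  73  74  74  74]
52 [222 159] [ 85  84  80 100 107  93  87  43  35  33  32  69  74  74  74  
[... 547 characters left out ...]
87  86  86  88  79  63  58  84 134 182 201 204 203 203 204]
124 [223 179] [ 86  87  85  86  88  88  98 115 182 198 203 203 203 203 203 203 203]
132 [223 182] [ 85  87  96 115 180 200 203 204 203 204 203 204 204 203 203 203 203]
140 [223 184] [112 149 197 204 203 204 204 204 204 204 204 204 204 204 203 204 203]
148 [223 186] [203 204 204 204 204 204 204 205 204 204 204 204 203 203 204 204 203]
156 [224 188] [205 204 204 204 204 204 204 204 203 204 204 204 203 203 204 203 203]
164 [224 190] [204 204 204 205 203 204 204 203 204 204 204 203 204 203 204 203 203]
172 [224 192] [205 204 204 204 204 205 204 204 205 204 204 204 203 204 204 204 204]
top pad [211.3226 238.6709] tail [208.9356 241.2127]
```

>>> arm_command:
  deltas:
    - [0,0,0,0,0,0,1]
    - [0,0,0,0,0,0,1]
    - [0,0,0,0,0,0,1]
    - [0,0,0,0,0,0,1]

```text
time_s: 15.88
tcp_pos: [0.524, 0.2863, 0.2628]
ee_rot: [[0.283, -0.959, 0.006], [-0.959, -0.283, 0.002], [-0.001, -0.006, -1.0]]
wrist_force: [0.8, -0.5, -2.6]
gripper_width: 0.588
gripper_force: 30.0
```

```bash
cat >> h.py <<'E'
def tailmeas():
    s=sense(); p=np.array(s['tcp_pos']);z=s['ee_rot'][:,2]; print(p,z,s['wrist_force'],s['gripper_width'])
    R,_=frame(16.3,0); print('to pad .109',delta([.526,.287,.109],R))
    c=cam('side'); g=c['pixels'].max(2)
    for a in (50,70,80,90):
        q=proj(c,p+a*.001*z); l=g[int(round(q[1])),int(q[0])-14:int(q[0])+15]; print(a,q,int(q[0])-14,l)
E
python3 -c "
from h import *; tailmeas()"
```

```text
[0.524  0.2863 0.2628] [ 0.0056  0.0022 -1.    ] [ 0.8051 -0.523  -2.6012] 0.5879267793154515
to pad .109 (array([-0.006 ,  0.0006,  0.002 ]), array([-0.0028, -0.1212, 15.3782]))
50 [223.6347 152.9972] 209 [107 110 115 126 133 139 137 135 117  78  84  91  60  39  37  36  35  33
  33  46  95 116 117 121 123 111  95  86  78]
70 [224.0088 158.642 ] 210 [ 81  83 101 107 107 107 113 123 116  76  49  44  42  39  36  35  35  32
  32  52  68  73  74  75  73  75  75  75  74]
80 [224.1933 161.4263] 210 [ 85  83  76  93 104 108 107 109 110  77  49  45  41  40  37  35  34  33
  32  45  66  73  74  74  74  75  75  75  74]
90 [224.3762 164.1856] 210 [ 87  86  87  85  83  77  95 104 104  78  53  45  42  38  37  36  34  33
  33  46  66  75  75  74  73  74  74  74  75]
```

>>> arm_command:
  deltas:
    - [-0.003,0,0,0,-0.1,2,1]
    - [-0.003,0,0,0,-0.1,4.5,1]
    - [-0.003,0,0,0,-0.1,7,1]
    - [-0.003,0,0,0,-0.1,9.5,1]
    - [-0.003,0,0,0,-0.1,12,1]
    - [-0.003,0,0,0,-0.1,13.5,1]
    - [-0.003,0,0,0,-0.1,13.5,1]
    - [-0.003,0,0,0,-0.1,13.5,1]

```text
time_s: 16.6
tcp_pos: [0.5248, 0.2859, 0.1257]
ee_rot: [[0.283, -0.959, -0.001], [-0.959, -0.283, -0.002], [0.002, 0.001, -1.0]]
wrist_force: [-0.7, -0.4, -1.1]
gripper_width: 0.589
gripper_force: 30.0
```

Run:
```python
from h import *
s=sense(); p=np.array(s['tcp_pos']);z=s['ee_rot'][:,2]; print(p,z,s['wrist_force'],s['gripper_width'])
R,_=frame(16.3,0); print('to pad .109',delta([.526,.287,.109],R))
c=cam('side'); g=c['pixels'].max(2); print(proj(c,[.5262,.287,.005]),proj(c,p+.104*z))
print(g[182:222:1,210:246:2])
t=cam('top'); v=t['pixels'].max(2); print(proj(t,[.5262,.287,.005]))
```

```text
[0.5248 0.2859 0.1257] [-0.0005 -0.0024 -1.    ] [-0.7261 -0.3883 -1.11  ] 0.5887354042648039
to pad .109 (array([ 0.0012, -0.0021,  0.0025]), array([-0.075 , -0.1516,  1.6652]))
[227.4165 206.9363] [226.9615 203.353 ]
[[ 89 104 140 196 202 152  45  38  37  34 103 202 204 204 203 203 203 204]
 [112 164 198 204 204 158  53  41  38  35 104 201 204 204 204 204 204 202]
 [182 201 204 204 205 173  91  41  37  35 103 202 204 204 204 204 203 203]
 [203 204 204 205 205 181 138  47  38  35  98 202 204 204 204 204 204 204]
 [204 204 204 205 204 189 122  48  38  35  81 201 204 203 204 203 204 203]
 [204 204 205 205 205 190 131  50  38  34  78 202 204 204 204 203 203 203]
 [204 204 205 205 204 187 132  52  36  36  75 202 204 204 203 204 204 203]
 [205 205 205 204 204 199 130  52  37  36  63 202 204 203 204 203 204 204]
 [204 205 206 204 204 199 104  51  37  37  62 202 203 203 204 204 204 203]
 [205 204 204 205 204 198  64  45  39  38  63 201 203 204 203 203 203 203]
 [205 205 205 205 204 198  67  43  39  37  59 198 204 204 203 204 203 203]
 [205 205 205 205 205 199  73  42  37  36  55 190 204 20
[... 1439 characters left out ...]
205]
 [204 201 159  74  31  27  27  28  30  30  31  31  35  52  93 149 202 204]
 [204 205 177 116  49  31  28  29  29  30  32  34  52  98 136 188 204 204]
 [205 204 200 150 100  74  41  34  34  35  38  55  99 135 169 203 204 205]
 [205 205 204 183 156 138  87  72  70  75  86 100 136 158 200 204 204 205]
 [205 205 206 203 189 152 143 133 128 137 153 135 161 199 204 206 204 204]
 [205 204 205 205 204 183 166 153 144 153 165 189 201 204 205 205 205 204]
 [205 205 205 204 205 202 201 200 199 200 201 203 204 204 205 204 204 204]
 [205 205 205 205 204 205 204 206 204 204 205 206 205 205 205 205 204 204]
 [205 205 205 205 204 204 205 205 205 205 205 204 205 205 204 205 204 205]]
[211.3226 238.6709]
```

>>> arm_command:
  deltas:
    - [0,0,0,-0.1,-0.2,0.5,1]
    - [0,0,0,-0.1,-0.2,0.9,1]
    - [0,0,0,-0.1,-0.2,1.2,1]
    - [0,0,0,-0.1,-0.2,1.2,1]
    - [0,0,0,-0.1,-0.2,1.2,1]
    - [0,0,0,-0.1,-0.2,1.2,1]

```text
time_s: 17.2
tcp_pos: [0.5262, 0.2874, 0.1136]
ee_rot: [[0.283, -0.959, -0.0], [-0.959, -0.283, -0.002], [0.001, 0.001, -1.0]]
wrist_force: [-0.1, -0.9, -1.8]
gripper_width: 0.594
gripper_force: 30.0
```

>>> arm_command:
  deltas:
    - [0,0,0,0,0,0.1,1]
    - [0,0,0,0,0,0.2,1]
    - [0,0,0,0,0,0.2,1]
    - [0,0,0,0,0,0.2,1]

```text
time_s: 17.53
tcp_pos: [0.5262, 0.2875, 0.1117]
ee_rot: [[0.283, -0.959, -0.0], [-0.959, -0.283, -0.001], [0.001, 0.001, -1.0]]
wrist_force: [0.7, 0.9, -2.5]
gripper_width: 0.593
gripper_force: 30.0
```

>>> arm_command:
  deltas:
    - [0,0,0,0,0,0.05,1]
    - [0,0,0,0,0,0.1,1]
    - [0,0,0,0,0,0.1,1]

```text
time_s: 17.78
tcp_pos: [0.5263, 0.2875, 0.1116]
ee_rot: [[0.283, -0.959, 0.0], [-0.959, -0.283, -0.001], [0.001, 0.0, -1.0]]
wrist_force: [-0.9, 0.0, 3.9]
gripper_width: 0.59
gripper_force: 29.9
```

>>> arm_command:
  deltas:
    - [0,0,0,0,0,0,1]
    - [0,0,0,0,0,0,1]
    - [0,0,0,0,0,0,1]

```text
time_s: 18.03
tcp_pos: [0.5264, 0.2875, 0.1115]
ee_rot: [[0.283, -0.959, 0.0], [-0.959, -0.283, -0.001], [0.001, -0.0, -1.0]]
wrist_force: [-1.8, -0.2, 5.5]
gripper_width: 0.59
gripper_force: 29.9
```

>>> arm_command:
  deltas:
    - [0,0,0,0,0,0,-1]
    - [0,0,0,0,0,0,-1]
    - [0,0,0,0,0,0,-1]
    - [0,0,0,0,0,0,-1]
    - [0,0,0,0,0,0,-1]
    - [0,0,0,0,0,0,-1]
    - [0,0,0,0,0,0,-1]
    - [0,0,0,0,0,0,-1]

```text
time_s: 18.7
tcp_pos: [0.5261, 0.2874, 0.1104]
ee_rot: [[0.283, -0.959, -0.001], [-0.959, -0.283, -0.002], [0.001, 0.001, -1.0]]
wrist_force: [-0.1, 0.1, 0.5]
gripper_width: 0.985
gripper_force: 0.0
```

Run:
```python
from h import *
s=sense(); print(s['tcp_pos'],s['wrist_force'],s['gripper_width'],s['gripper_force'])
c=cam('side'); g=c['pixels'].max(2); print(g[176:218:3,206:250:2])
```

```text
[0.5261 0.2874 0.1104] [-0.072   0.1228  0.501 ] 0.9853688109613591 0.0
[[ 87  81  19  14  13  59  79 107 108 100  93  87  77  54 144 202 203 202
  202 203 202 202]
 [ 86  84  29  12  12  43 108 103  75  61  58  62  77  84 185 203 204 203
  203 203 203 202]
 [ 86  84  46  19  13  64 193 107  78  84  77  58  54 182 203 204 204 204
  203 202 203 203]
 [140 197 202 195 102 122 203 198  56  38  36  35  62 201 204 203 204 204
  203 204 203 202]
 [205 204 204 203 204 205 203 201 136  61  40  35  52 188 203 204 203 204
  203 203 203 204]
 [204 204 205 204 204 205 204 202 146  76  39  36  51 187 203 204 204 203
  203 203 204 203]
 [205 204 205 204 204 204 204 202 105  52  39  38  43 179 204 204 205 203
  203 204 204 204]
 [205 205 204 204 205 204 204 197  94  44  41  38  38 149 189 202 204 204
  203 203 203 203]
 [205 205 205 205 204 174  74  30  41  45  41  38  36  31  31  46 138 196
  203 203 203 205]
 [205 204 204 200 111  28  26  27  38  45  42  39  36  33  33  32  33  82
  194 204 203 204]
 [205 205 204 152  29  25  25  24  33  46  42  38  37  32  32  33  34  41
  153 203 204 204]
 [204 204 204 162  32  26  26  26  29  37  40  36  33  32  33  32  32  48
  149 202 204 204]
 [205 205 205 183 123  40  26  27  27  26  29  31  31  31  32  35  59 123
  194 204 204 205]
 [205 205 205 204 200 152 101  75  41  33  34  35  38  56  98 135 169 202
  205 204 204 204]]
```

>>> arm_command:
  deltas:
    - [0,0,0,0,0,-1,-1]
    - [0,0,0,0,0,-2.5,-1]
    - [0,0,0,0,0,-5,-1]
    - [0,0,0,0,0,-8,-1]
    - [0,0,0,0,0,-11,-1]
    - [0,0,0,0,0,-14,-1]
    - [0,0,0,0,0,-16,-1]
    - [0,0,0,0,0,-16,-1]

```text
time_s: 19.42
tcp_pos: [0.5284, 0.2888, 0.2775]
ee_rot: [[0.283, -0.959, 0.01], [-0.959, -0.283, 0.005], [-0.002, -0.011, -1.0]]
wrist_force: [1.0, 0.5, 0.5]
gripper_width: 1.001
gripper_force: 0.0
```

>>> arm_command:
  deltas:
    - [0,0,0,0,0,0,-1]
    - [0,0,0,0,0,0,-1]
    - [0,0,0,0,0,0,-1]
    - [0,0,0,0,0,0,-1]
    - [0,0,0,0,0,0,-1]
    - [0,0,0,0,0,0,-1]

```text
time_s: 19.92
tcp_pos: [0.526, 0.2875, 0.2698]
ee_rot: [[0.283, -0.959, -0.002], [-0.959, -0.283, -0.003], [0.002, 0.002, -1.0]]
wrist_force: [-0.3, -0.3, 0.4]
gripper_width: 0.998
gripper_force: 0.0
```

Run:
```python
from h import *
s=sense(); print(s['tcp_pos'],s['wrist_force'])
c=cam('side'); d=cam('side'); print(np.abs(c['pixels'].astype(int)-d['pixels'])[120:220,190:260].max())
g=d['pixels'].max(2)
print('predicted axis px',[proj(d,[.5262,.287,z]).round(1) for z in(.02,.05,.08,.14,.17)])
for r in range(150,214,4): print(r,g[r,206:250:2])
# keeper arm angle from side: black tip vs knob
v=cv2.cvtColor(d['pixels'],cv2.COLOR_BGR2HSV).astype(int); red=((v[...,0]<8)|(v[...,0]>172))&(v[...,1]>140)&(v[...,2]>70)
k=np.zeros_like(red);k[190:240,260:310]=red[190:240,260:310]; print(cv2.minAreaRect(np.argwhere(k)[:,::-1].astype(np.float32)))
```

```text
[0.526  0.2875 0.2698] [-0.3428 -0.2707  0.4025]
16
predicted axis px [array([227.2, 203.3]), array([226.8, 196. ]), array([226.3, 188.5]), array([225.4, 172.8]), array([224.9, 164.7])]
150 [ 85 107 119 140 126 108 115 132 114 112 111 110 110 111 112 113 115 120
 106  88  78  74]
154 [ 76 105 108 116 135 137 116 108 120 129 115 112 124 102  79  75  75  73
  75  74  74  75]
158 [ 84  84  82 106 108 124 141 115 107 104  78  74  74  75  74  75  74  74
  75  75  76  75]
162 [ 86  85  86  86  95 107 110 122 132 143 133 104  78  74  74  75  75  74
  74  75  75  74]
166 [ 87  85  87  88  87  93 160 174 172 167 159 147 122  87  71  74  74  74
  73  74  75  75]
170 [ 88  89  87  87  88 117 164 168 169 164 149 129 110  88  74  75  73  71
  81 101 140 194]
174 [ 88  89  87  88  88  93 116 119 117 115 105  92  86  76  86 149 196 203
 203 203 203 203]
178 [ 85  86  86  87  87  90 106  73  65  66  63  51  58  70 157 202 203 203
 202 203 203 203]
182 [ 86  88  89 105 139 197 197 107  78  80  77  58  56 182 204 204 203 203
 203 203 203 203]
186 [199 204 205 205 205 204 205 199  73  43  38  36  60 198 202 204 204 203
 202 203 203 203]
190 [205 204 205 204 205 205 204 202 146  74  39  36  51 188 204 203 204 203
 204 204 203 203]
194 [205 204 204 204 203 205 205 202 106  54  40  37  45 179 205 204 204 204
 204 203 204 203]
198 [205 205 204 205 204 204 200 168  69  46  41  38  36  65 122 183 202 204
 204 204 204 204]
202 [204 205 205 203 169  51  25  27  37  45  41  38  38  33  31  33  35 129
 200 204 203 203]
206 [205 205 205 154  30  24  27  27  35  46  43  38  38  32  33  33  33  41
 153 203 204 204]
210 [205 205 205 178  45  26  26  27  28  29  31  31  31  32  32  33  34  69
 164 203 204 203]
((284.25, 210.75001525878906), (11.31370735168457, 27.577163696289062), 45.0)
```

```bash
python3 -c "
from station import finish_job; print(finish_job())"
```

```text
the job is handed in; nothing more can be done
None
```

I handed the job in at about 20 s: the knob was turned about 1.38 rad to open the keeper, and the microphone stands upright and released near the pad's centre. My last camera check showed it still; the hand-in did not return a verdict.

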